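# Wring the sensor block onto the inclined granite and energise the coil

## Task

Clear the white nylon capsule blank off the sloping granite face of the coil base and stand it upright in the wooden tray. Then wring the blue ceramic sensor block onto that face: lay it flat, grip bar up, overlapping about half of the granite from the open end, and keeping it lightly pressed flat against the granite, slide it along until it lies fully on the face, snug against both the brass ledge and the brass end stop. Let go of it, then switch the coil on by pressing the red-dotted, raised end of the black rocker fully down; leave the compass, the brass leveling screw and the granite square alone.

Things in the scene. Friction and masses are not known exactly. Their poses are not given: they have to be found in the camera images.
- coil_base: Fixed round coil base, 224 mm across and 40 mm high (grey with a copper winding), carrying an aluminium support and the sloping granite face. Origin: centre of its underside on the table; z up. The slope faces its -x side (roughly towards the robot).
- platen: Fixed dark granite face, 50 (x) by 110 (y) mm, sloping 30 degrees. Origin: centre of the face, 100 mm above the table; x up the slope, y level, z out of the face. Brass ledge along the lower edge (inner side x = -25 mm), brass end stop across the +y end (inner side y = +55 mm), both 6 mm thick, 8 mm above the face. The -y end is open, with free air beyond; upper edge open.
- block: Loose blue ceramic sensor block, 50 (x) by 110 (y) by 22 (z) mm, about 0.45 kg, flat on the table; on top in the middle a black grip bar 24 (x) by 70 (y) mm, 30 mm high (top 52 mm above the underside). Origin: centre of its flat underside, z up. When home, its origin coincides with that of the granite face, axes parallel (either way round).
- blank: Loose white nylon capsule blank, about 80 g: rectangular foot 46 (x) by 56 (y) by 10 (z) mm with a round boss of 40 mm diameter on top, 28 mm high (top 38 mm above the underside). Origin: centre of its underside; z along the boss. Starts standing on the sloping granite face, its foot resting against the ledge.
- tray_in (a point): Centre of the inner floor of the fixed wooden tray, 5 mm above the table; tray outside 130 x 130 mm and 16 mm high, open on top, walls 4 mm. Axes along the tray's sides, z up.
- switch_box: Fixed grey switch box, 110 (x) by 76 (y) by 30 mm high, with the rocker in its top. Origin: centre of its underside; z up. The rocker tips along its x; the end to be pressed is the +x end.
- rocker (a joint): Black rocker, 68 mm along the box's x by 40 mm wide, pivoting on a level axis 36 mm above the table. 0 = off (the red-dotted +x end raised), 0.44 rad = fully on (that end down). It stays where it is left; it takes about 3 N at the dot.
- rocker_press (a point): The red dot on the top of the rocker's +x end, 24 mm from the pivot; about 49 mm above the table when off, going down about 10 mm when on.
- compass: Bystander: loose chrome prismatic compass, 72 mm round and 24 mm high, with a prism housing at its -x side. Origin: centre of its underside.
- screw: Bystander: loose brass leveling screw standing on its 48 mm round head, 62 mm high. Origin: centre of its underside.
- square: Bystander: loose dark granite square lying flat, L-shaped, legs 150 (y) and 110 (x) mm, 24 mm high. Origin: under the middle of the long leg.

How it is judged:
By the outcome, as a careful person would: the job done as asked, in the order asked, and still so for the second after the job is handed in, with the robot touching nothing.
It also fails if it takes over 66 s, if anything falls off the work surface, if the arm or the gripper's body presses on something with over 40 N, if the wrist force passes 120 N, or if a joint passes its speed limit or range.

## Robot

A 6-joint arm with a two-finger parallel gripper is mounted at the origin on the work surface. World frame = base frame: x ahead of the robot, y to its left, z up, the work surface at z = 0. Lengths are in m, angles in rad, forces in N, time in s.
With the tool pointing down it reaches from about 0.425 to 0.95 m from the base axis. Payload 3.5 kg.
Tool frame: the origin (TCP) lies between the finger pads; the fingertips stand 17 mm ahead of it and the grasp point (between the pads) lies 2 mm behind it (ctrl.tip_reach is the distance from the TCP to the fingertips, in m); z points along the fingers, y is the direction in which the jaws open and shut (so a half turn about z gives the same grasp; the last joint's range is limited). The gripper opens to 85 mm and grips with 20 to 120 N. Pads are 22 mm wide; open, the fingers measure 114 mm over their backs; the gripper's body (76 mm by 85 mm) begins 54 mm behind the grasp point. The pads swing forward as they close: fully open they stand 13 mm farther back than shut.
Start: joints at [1.176, 0.286, 1.577, -0, 1.279, -0.15], TCP at [0.164, 0.655, 0.248] pointing down, gripper open.
Joint ranges: [-2.77, 2.77], [-0.9, 2.22], [0.21, 2.48], [-1.53, 4.67], [0.24, 2.81], [-2.84, 2.84]. Speed limits (rad/s): [2.79, 2.79, 3.14, 3.14, 3.14, 3.14].

## Interface

Orientations are given as a unit quaternion [x, y, z, w].
In Python, from plant import monitor, imaging, workorder, ctrl gives the robot as it stands.
- The arm moves only by the tool send_rows, never from a script. Its argument "rows" is a list of rows, each a list of 4 numbers: the shift along the world's x, y, z normalised to -1 to 1, where 1 is 0.3 m, then the turn about the world's z normalised to -1 to 1, where 1 is 360 degrees. A call has 1 to 20 rows; each row is the pose to reach, as a shift and turn from the pose commanded when the call began, turning the shorter way round; what a row does not reach only later rows make up. A row lasts 1/8 s, in which the tool goes at most 62.5 mm and 10.7 degrees, less where a joint would pass 70% of its speed; a pose out of reach is approached as far as the arm can. A call with a number of a shift or a turn outside -1 to 1 is refused whole. A call with a gripper value outside its range is refused whole. "jaw" is the closure, from 0 (fully open) to 1 (shut), set as the call begins (left out, the last holds). The fingers move at their own pace and stop on an object; "newtons" is the grip in N (left out, the last holds). Time passes only in rows, so rows that repeat a pose let the fingers close. It gives the time, the measured TCP pose, the force and the opening at its end, in the units of the state.
- monitor.get_state(): the state, without advancing time (a new reading comes with each control period).
- imaging.read_camera(name): name is "scene" or "top" or "wrist"; returns the picture (384x512x3 uint8, red, green, blue); there is no depth.
- imaging.calibration(name): a dict with "intrinsics" (3x3 intrinsics, pixels), "cam_to_world" (4x4, takes a point from camera to world coordinates). Camera axes: x right, y up, looking along -z (the intrinsics and any distortion apply to the point x, -y, -z); pixel columns grow to the right and rows downward; lengths in m; the calibration is good to about 2 mm. A picture is of the moment at which its call begins: read the wrist's pose just before it. calibration takes no time and is no camera call; for the wrist camera it gives the pose at the moment of the call.
- workorder.sign_off(): hands the job in, once; it reports no verdict.
The state is a dict: "time": time; "qpos": joint angles; "dq": joint speeds; "joint_efforts": joint torques, N m; "eef_pos": TCP position; "tcp_rot": TCP orientation; "contact_force": force on the tool from outside, world axes, zero at the start; "wrist_torque": the same for the moment, N m; "opening": opening from 0.0 (shut) to 1.0 (fully open).
Only numpy, scipy, OpenCV 4.12 (cv2) and the standard library are available. Lean on these libraries where they do the work, as an engineer would, in place of code of your own. Each camera call takes 0.05 s, during which the arm holds its last target.

## Working session

There is one attempt and no reset: what is moved stays moved. The work goes in short steps, Python scripts to look and compute and a tool call to move; the robot and the scene stay as the last step left them, time stands still between calls to the robot, and variables do not carry over. Pictures are saved under pics/ and viewed, and the job is handed in when it is done.

Besides the shell and the picture viewer there is one more tool, called after "Request:" in YAML: its name, and indented under it one key for each argument. send_rows: Moves the arm, as the interface text tells. Scaled input: -1 to 1 covers 0.3 m each way for a shift and 360 degrees each way for a turn. Its arguments: {"type":"object","properties":{"rows":{"type":"array"},"jaw":{"type":"number"},"newtons":{"type":"number"}},"required":["rows"]}

```bash
ls; mkdir -p pics; cat > h.py <<'E'
from plant import monitor, imaging, workorder, ctrl
import numpy as np, cv2
def snap(n,f):
    im=imaging.read_camera(n); cv2.imwrite('pics/'+f,im[:,:,::-1]); return im
E
python3 - <<'E'
from h import *
for n in ("scene","top"):
    snap(n,n+'0.png'); c=imaging.calibration(n); print(n,{k:(np.round(v,4).tolist() if hasattr(v,'shape') or isinstance(v,list) else v) for k,v in c.items()})
s=monitor.get_state(); print(s)
c=imaging.calibration('wrist'); print(c)
print([x for x in dir(ctrl) if x[0]!='_'])
E
```

```text
pics
scene {'intrinsics': [[433.1133, 0.0, 253.5298], [0.0, 433.1133, 196.4763], [0.0, 0.0, 1.0]], 'cam_to_world': [[-0.6135, -0.6485, 0.4505, 1.0431], [0.7896, -0.5096, 0.3418, 0.3458], [0.0079, 0.5655, 0.8247, 0.9003], [0.0, 0.0, 0.0, 1.0]]}
top {'intrinsics': [[434.3292, 0.0, 260.911], [0.0, 434.3292, 193.8853], [0.0, 0.0, 1.0]], 'cam_to_world': [[0.0023, 0.9899, -0.142, 0.4248], [-1.0, 0.0027, 0.0028, -0.0066], [0.0031, 0.142, 0.9899, 1.1619], [0.0, 0.0, 0.0, 1.0]]}
{'time': 0.1, 'qpos': array([ 1.17600035e+00,  2.87105868e-01,  1.57800601e+00,  2.20766943e-05,
        1.27860540e+00, -1.49994546e-01]), 'dq': array([-0.00036758, -0.00195534,  0.00018451,  0.00047276, -0.00017708,
        0.00034659]), 'joint_efforts': array([ 1.41221120e-03, -4.07294905e+01, -2.93700171e+01, -1.24555654e-04,
        3.42780091e-03,  7.99931513e-06]), 'eef_pos': array([0.16334536, 0.65437322, 0.24707958]), 'tcp_rot': array([ 1.22098409e-01,  9.92517431e-01, -1.02030231e-03, -2.95981433e-04]), 'contact_force': array([-1.27268459,  0.41528623, -0.22493568]), 'wrist_torque': array([ 0.04996386, -0.06903136,  0.00573351]), 'opening': 0.9977398751683575}
{'intrinsics': array([[281.34172732,   0.        , 252.4024962 ],
       [  0.        , 281.34172732, 193.46776406],
       [  0.        ,   0.        ,   1.        ]]), 'cam_to_world': array([[ 0.24314718, -0.92767211, -0.28337945,  0.09133444],
       [ 0.96998774,  0.23199747,  0.07280768,  0.67359201],
       [-0.00179834, -0.29257757,  0.9562401 ,  0.37168953],
       [ 0.        ,  0.        ,  0.        ,  1.        ]])}
['Unreachable', 'tip_reach']
```

View pics/scene0.png

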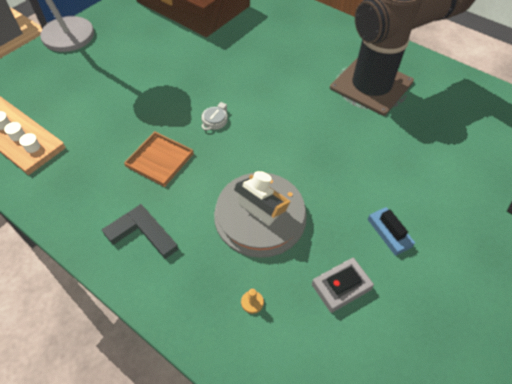

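View pics/top0.png

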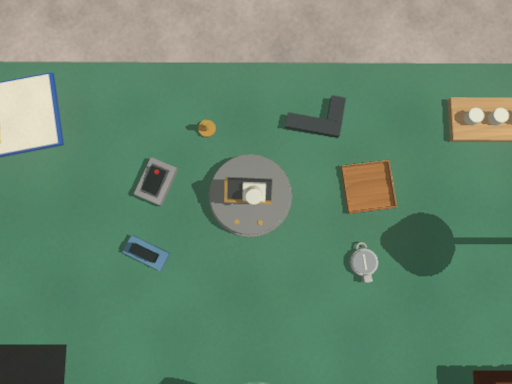

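```bash
python3 - <<'E'
import cv2
t=cv2.imread('pics/top0.png');s=cv2.imread('pics/scene0.png')
def crop(im,x,y,w,h,k,f):
    cv2.imwrite('pics/'+f,cv2.resize(im[y:y+h,x:x+w],None,fx=k,fy=k,interpolation=cv2.INTER_CUBIC))
crop(t,110,110,200,140,4,'t1.png')
crop(t,280,80,130,220,2.7,'t2.png')
crop(s,200,150,220,170,3.5,'s1.png')
E
```

```text
(no output)
```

View pics/t1.png

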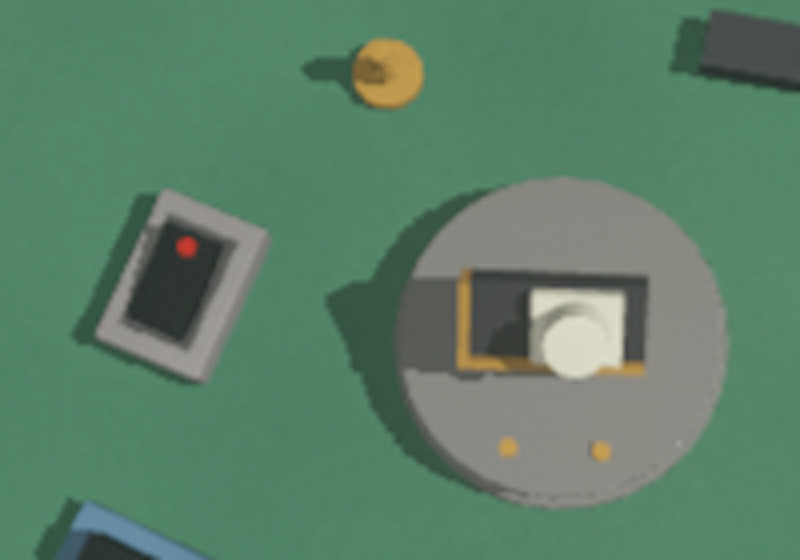

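View pics/t2.png

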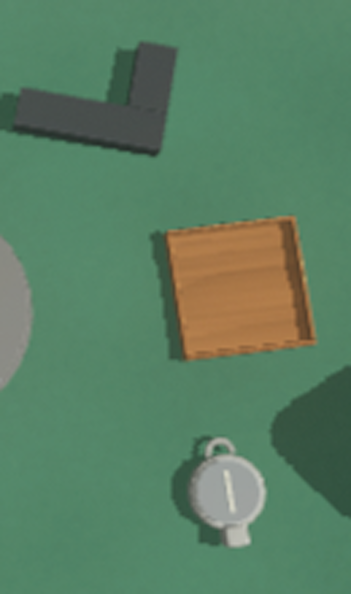

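View pics/s1.png

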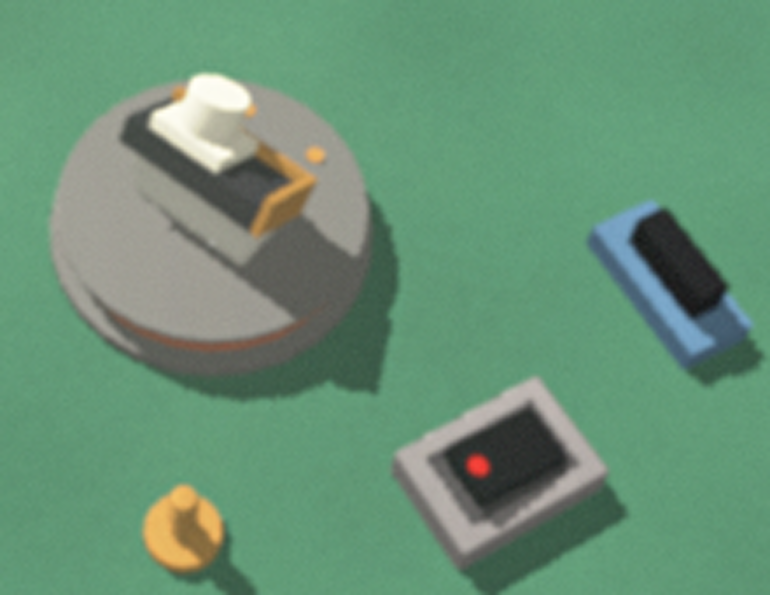

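```bash
cat >> h.py <<'E'
from scipy.optimize import least_squares
from scipy.spatial.transform import Rotation as R
def proj(cal,P):
    M=np.linalg.inv(cal['cam_to_world']);p=np.atleast_2d(P)@M[:3,:3].T+M[:3,3]
    K=np.array(cal['intrinsics']);u=np.c_[p[:,0],-p[:,1],-p[:,2]]@K.T
    return u[:,:2]/u[:,2:]
def fit(obs,x0,z=0.,tilt=0.,free=(1,1,1)):
    """obs: list of (cal, modelpts, pix). pose x,y,yaw; tilt about y (local) = slope"""
    def res(v):
        Rm=(R.from_euler('z',v[2])*R.from_euler('y',-tilt)).as_matrix()
        return np.concatenate([(proj(c,np.array(m)@Rm.T+[v[0],v[1],z])-np.array(p)).ravel() for c,m,p in obs])
    r=least_squares(res,x0,loss='soft_l1'); return r.x, res(r.x).reshape(-1,2)
def ray(cal,px,z):
    T=np.array(cal['cam_to_world']);K=np.array(cal['intrinsics'])
    d=np.linalg.inv(K)@[px[0],px[1],1];d=T[:3,:3]@[d[0],-d[1],-d[2]]
    return T[:3,3]+d*(z-T[2,3])/d[2]
E
python3 - <<'E'
from h import *
T=imaging.calibration('top');S=imaging.calibration('scene')
t1=lambda *a:[(110+x/4-.375*0,110+y/4) for x,y in a]
s1=lambda *a:[(200+x/3.5,150+y/3.5) for x,y in a]
v,r=fit([(T,[[.025,.055,0],[.025,-.055,0],[-.031,-.055,.008],[-.031,.061,.008],[.025,.061,.008]],t1((472,272),(648,278),(645,375),(458,370),(460,268)))],[.5,0,0],z=.1,tilt=np.pi/6)
print('platen',v,r.round(1).tolist())
v2,r=fit([(S,[[.025,-.055,0]],s1((122,137)))],[.5,0,v[2]],z=.1,tilt=np.pi/6);print(v2,r)
v,r=fit([(T,[[.055,.038,.03],[.055,-.038,.03],[-.055,-.038,.03],[-.055,.038,.03]],t1((165,188),(270,233),(205,383),(97,337))),
 (S,[[.055,.038,.03],[.055,-.038,.03],[-.055,-.038,.03],[-.055,.038,.03]],s1((462,560),(395,460),(535,380),(606,468)))],[.45,.3,-.3]);print('switch',v,r.round(1).tolist())
t2=lambda *a:[(280+x/2.7,80+y/2.7) for x,y in a]
v,r=fit([(T,[[.065,.065,.016],[.065,-.065,.016],[-.065,-.065,.016],[-.065,.065,.016]],t2((167,232),(294,217),(315,342),(186,359)))],[.45,-.3,0]);print('tray',v,r.round(1).tolist())
print('screw',ray(T,(207,128),0.005),'compass',ray(T,(364,262),.024),'square',ray(T,(313,125),.024),'block',ray(T,(146,253),.03))
print('base',ray(T,(251,195.5),.04))
E
```

```text
platen [ 0.58987877  0.0182578  -0.05089073] [[-0.3, 0.0], [0.5, 0.9], [-0.1, -1.1], [0.0, -2.3], [-0.1, 2.0]]
[ 0.60362818  0.03026676 -0.04448923] [[1.67820900e-07 3.83625263e-07]]
switch [ 0.62279796  0.27064737 -0.3902614 ] [[-0.8, -1.0], [-1.0, -1.5], [-1.9, -1.0], [-1.3, -0.4], [0.0, -2.2], [-1.4, -3.3], [-0.6, -3.1], [0.7, -0.5]]
tray [ 0.61045294 -0.29895806  0.12551164] [[-0.4, -0.4], [0.2, -0.6], [0.4, 0.6], [-0.2, 0.3]]
screw [0.7732958  0.13884149 0.005     ] compass [ 0.41046224 -0.27720012  0.024     ] square [ 0.77689711 -0.15044747  0.024     ] block [0.43220949 0.28639039 0.03      ]
base [0.58135014 0.01612349 0.04      ]
```

Request:
send_rows:
  rows:
    - [0.9, -1, 0.1, 0.03]
    - [0.9, -1, 0.1, 0.03]
    - [0.9, -1, 0.1, 0.03]
    - [0.9, -1, 0.1, 0.03]
    - [0.9, -1, 0.1, 0.03]
    - [0.9, -1, 0.1, 0.03]
    - [0.9, -1, 0.1, 0.03]
    - [0.9, -1, 0.1, 0.03]
  jaw: 0
  newtons: 20

```text
time: 1.1
eef_pos: [0.4347, 0.3533, 0.278]
tcp_rot: [0.03, 1.0, -0.0, -0.0]
contact_force: [-0.1, 0.1, -0.1]
opening: 0.999
```

```bash
cat >> h.py <<'E'
import json
def wsnap(f,box=None,k=1):
    c=imaging.calibration('wrist'); im=imaging.read_camera('wrist')[:,:,::-1]
    c={a:np.array(b).tolist() for a,b in c.items()}; json.dump(c,open('pics/'+f+'.json','w'))
    cv2.imwrite('pics/'+f+'.png',im)
    big=cv2.resize(im,(1024,768),interpolation=cv2.INTER_CUBIC)
    cv2.imwrite('pics/'+f+'_v.png',cv2.resize(im,(768,576),interpolation=cv2.INTER_CUBIC))
def wcal(f): return json.load(open('pics/'+f+'.json'))
E
python3 -c "
from h import *
wsnap('w1')
s=monitor.get_state();print(s['time'],s['eef_pos'],s['tcp_rot'],s['qpos'])"
```

```text
1.15 [0.43376102 0.35425869 0.27788304] [ 2.91901038e-02  9.99573756e-01 -1.29455342e-05 -4.94909035e-04] [ 5.03493044e-01  1.12038857e-02  1.83056619e+00  4.98448134e-04
  1.30068843e+00 -1.00904799e+00]
```

View pics/w1_v.png

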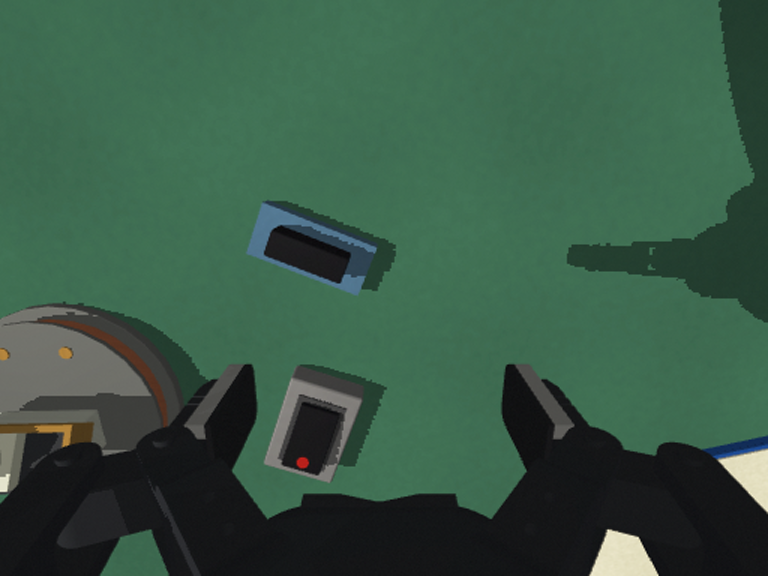

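```bash
cat >> h.py <<'E'
def crop(f,x,y,w,h,k,o):
    im=cv2.imread('pics/'+f+'.png'); cv2.imwrite('pics/'+o+'.png',cv2.resize(im[y:y+h,x:x+w],None,fx=k,fy=k,interpolation=cv2.INTER_CUBIC))
E
python3 -c "
from h import *
crop('w1',155,125,110,75,7,'w1a'); crop('w1',165,235,100,95,6,'w1b')"
```

```text
(no output)
```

View pics/w1a.png

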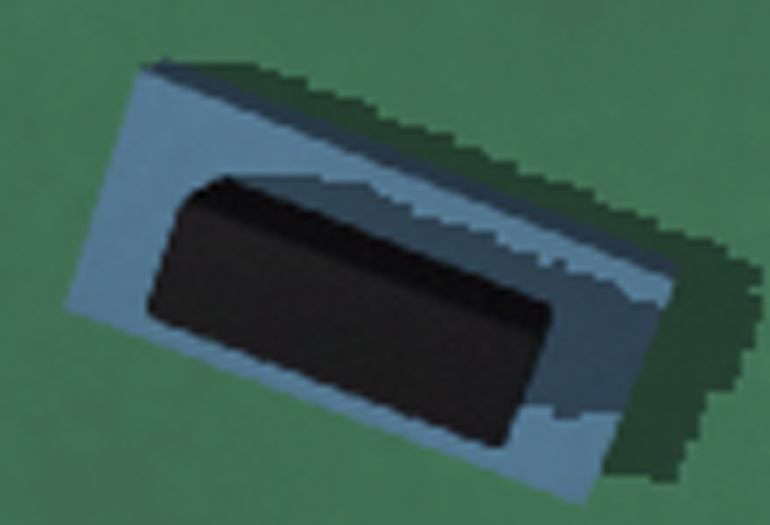

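View pics/w1b.png

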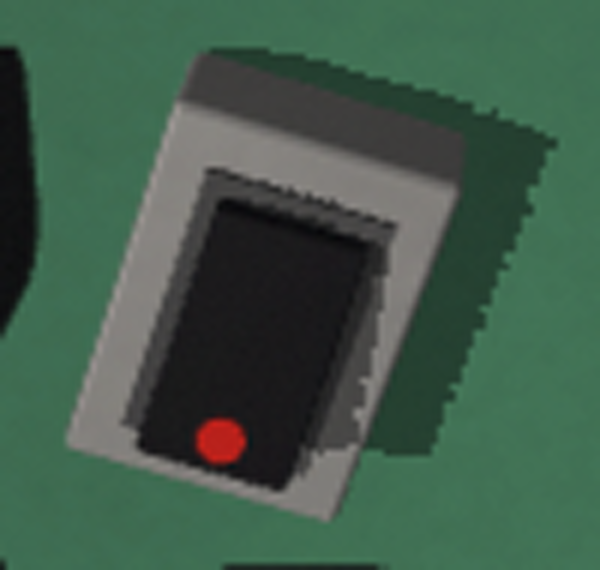

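Request:
send_rows:
  rows:
    - [0.61, -1, 0, 0]
    - [0.61, -1, 0, 0]
    - [0.61, -1, 0, 0]
    - [0.61, -1, 0, 0]
    - [0.61, -1, 0, 0]
    - [0.61, -1, 0, 0]
    - [0.61, -1, 0, 0]
    - [0.61, -1, 0, 0]

```text
time: 2.15
eef_pos: [0.616, 0.0565, 0.2778]
tcp_rot: [0.027, 1.0, 0.0, -0.001]
contact_force: [-0.4, 0.3, 0.1]
opening: 0.999
```

```bash
python3 -c "
from h import *
wsnap('w2')
s=monitor.get_state();print(s['time'],s['eef_pos'],s['tcp_rot'],s['qpos'])"
```

```text
2.2 [0.61585328 0.05675244 0.27794846] [ 2.70888397e-02  9.99632872e-01  2.93650366e-04 -4.78498462e-04] [-7.21929510e-02  1.42411124e-01  1.69108869e+00  5.62719558e-04
  1.30907538e+00 -1.58895083e+00]
```

View pics/w2_v.png

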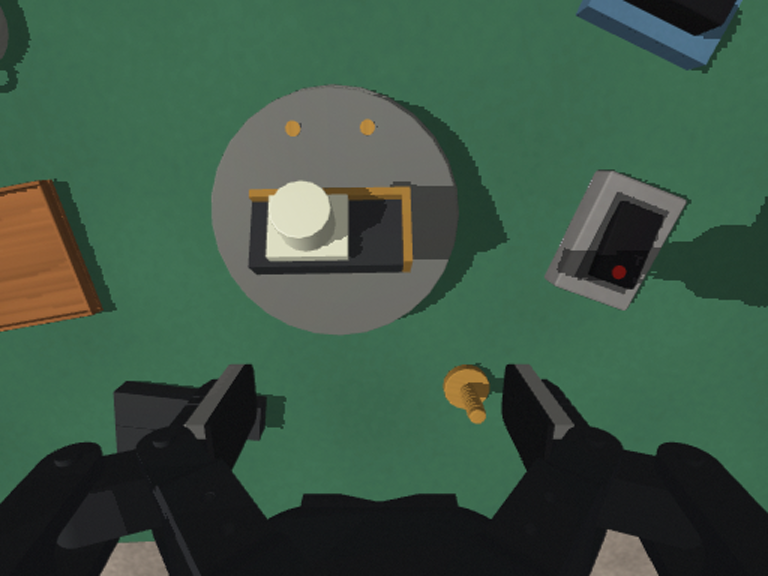

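```bash
python3 -c "
from h import *
crop('w2',155,115,130,80,6,'w2a')"
```

```text
(no output)
```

View pics/w2a.png

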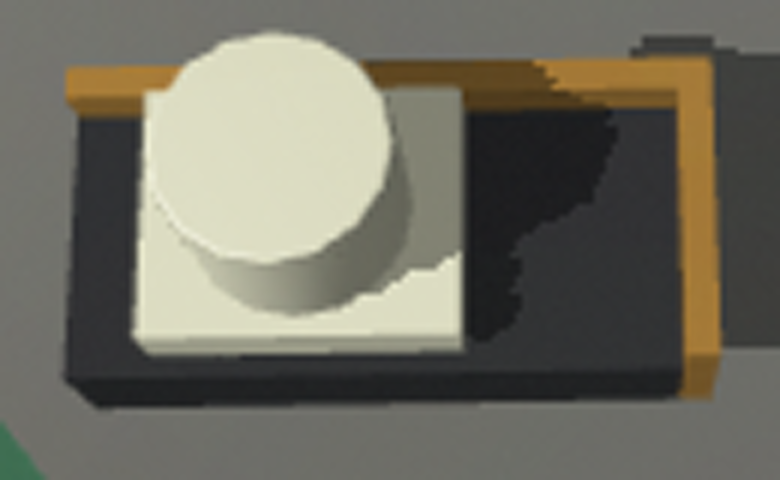

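```bash
cat > f1.py <<'E'
from h import *
T=imaging.calibration('top');S=imaging.calibration('scene');W1=wcal('w1');W2=wcal('w2')
c=lambda o,k,*a:[(o[0]+x/k,o[1]+y/k) for x,y in a]
v,r=fit([(W2,[[.025,-.055,0],[.025,.055,0],[-.031,-.055,.008],[-.025,-.055,0],[-.031,.061,.008],[.025,.061,.008],[.025,.055,.008],[-.025,.055,.008]],
 c((155,115),6,(65,378),(683,370),(65,68),(78,115),(713,57),(720,352),(683,353),(678,90)))],[.59,0.018,0],z=.1,tilt=np.pi/6)
print('platen',v,r.round(1).tolist())
Rm=(R.from_euler('z',v[2])*R.from_euler('y',-np.pi/6)).as_matrix()
pts=c((155,115),6,(133,338),(463,338),(463,88),(270,148))
f=lambda b:(proj(W2,(np.array([[b[0]+.023,b[1]-.028,.01],[b[0]+.023,b[1]+.028,.01],[b[0]-.023,b[1]+.028,.01],[b[0],b[1],.038]])@Rm.T+[v[0],v[1],.1]))-np.array(pts)).ravel()
q=least_squares(f,[0,0]);print('blank in platen',q.x,q.fun.round(1))
o=np.array([v[0],v[1],.1])
for z in (0,.016,.024,.028,.038): print('blank z',z,(Rm@[q.x[0],q.x[1],z]+o).round(4))
m=[[-.025,.055,.022],[-.025,-.055,.022],[.025,-.055,.022],[.025,.055,.022],
   [.012,-.035,.052],[.012,.035,.052]]
# block: w1 right=+y, up=-x
pb=c((155,125),7,(675,275),(140,70),(65,308),(585,505),(150,310),(500,447))
vb,r=fit([(W1,m,pb)],[.43,.286,-.35]);print('block',vb,r.round(1).tolist())
ms=[[-.055,-.038,.03],[-.055,.038,.03],[.055,.038,.03],[.055,-.038,.03]]
ps=c((165,235),6,(180,103),(457,187),(330,520),(68,445))
vs,r=fit([(W1,ms,ps)],[.62,.27,-.4]);print('switch',vs,r.round(1).tolist())
print('dot',ray(W1,c((165,235),6,(220,441))[0],.049), R.from_euler('z',vs[2]).apply([.024,0,0])+[vs[0],vs[1],0])
E
python3 f1.py
```

```text
platen [ 0.58858027  0.02126996 -0.04024419] [[-0.7, 0.1], [0.2, -0.2], [-0.0, -0.3], [-0.3, 0.2], [-0.3, -0.2], [0.2, 0.6], [0.6, 0.5], [0.1, -0.5]]
blank in platen [-0.00148177 -0.01152208] [ 0.2  0.6 -0.3 -0.3 -0.2  0.   0.2 -0.3]
blank z 0 [0.5868 0.0098 0.0993]
blank z 0.016 [0.5788 0.0101 0.1131]
blank z 0.024 [0.5748 0.0103 0.12  ]
blank z 0.028 [0.5728 0.0104 0.1235]
blank z 0.038 [0.5678 0.0106 0.1322]
block [ 0.4345092   0.29285879 -0.43803379] [[0.4, 0.1], [-0.1, -0.6], [-0.1, -0.3], [0.3, -0.4], [-1.2, 0.7], [0.5, 0.6]]
switch [ 0.62327435  0.27396216 -0.40251112] [[-0.8, -1.2], [1.7, -0.1], [0.7, 1.1], [-1.4, 0.4]]
dot [0.6443668  0.26497114 0.049     ] [0.64535627 0.26456064 0.        ]
```

Request:
send_rows:
  rows:
    - [-0.15, -0.15, -0.2, 0.0025]
    - [-0.15, -0.15, -0.25, 0.0025]
    - [-0.15, -0.15, -0.35, 0.0025]
    - [-0.15, -0.15, -0.45, 0.0025]
    - [-0.15, -0.15, -0.5, 0.0025]
    - [-0.15, -0.15, -0.5, 0.0025]
    - [-0.15, -0.15, -0.5, 0.0025]

```text
time: 3.08
eef_pos: [0.5725, 0.0102, 0.1298]
tcp_rot: [0.02, 1.0, -0.0, 0.001]
contact_force: [0.2, 0.1, -0.1]
opening: 0.996
```

```bash
python3 -c "
from h import *
print(ctrl.tip_reach if not callable(ctrl.tip_reach) else ctrl.tip_reach())
wsnap('w3')
im=snap('scene','s3.png');crop('s3',200,150,120,90,6,'s3a')
s=monitor.get_state();print(s['time'],s['eef_pos'],s['tcp_rot'],s['contact_force'])"
```

```text
0.017
3.175 [0.57259156 0.00996188 0.1299923 ] [ 2.01241093e-02  9.99796420e-01 -1.87257729e-04  1.45052299e-03] [-0.35729116 -0.47717313  0.05483145]
```

View pics/w3_v.png

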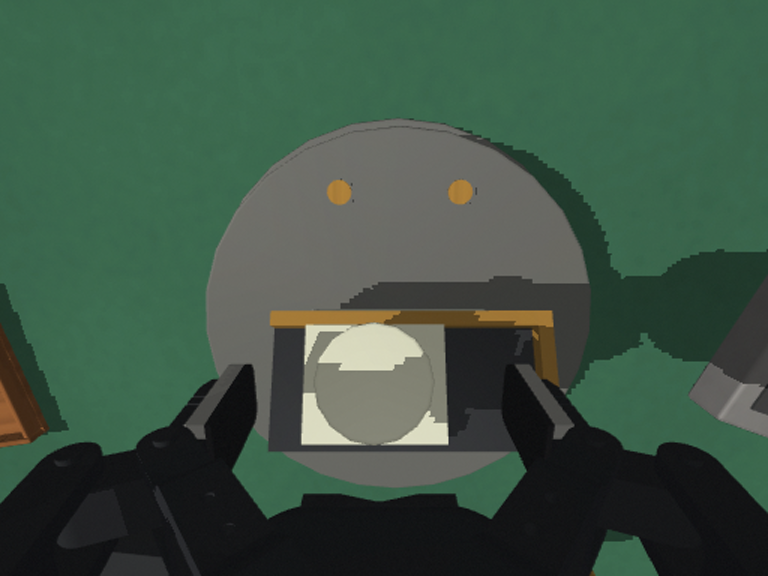

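View pics/s3a.png

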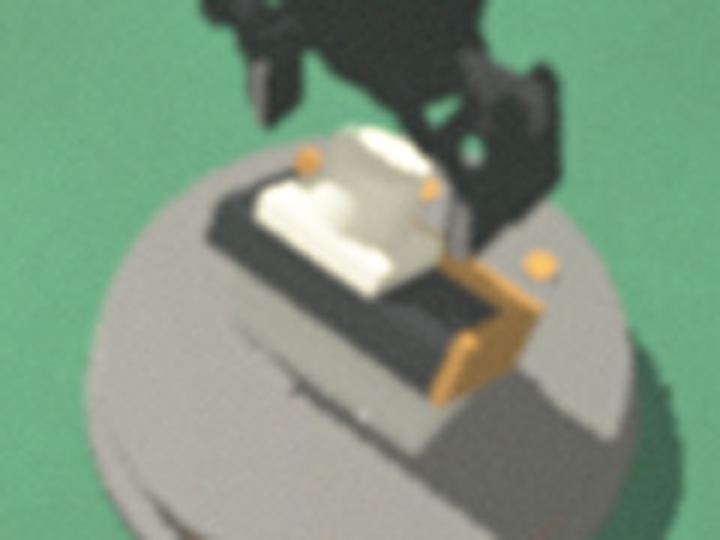

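Request:
send_rows:
  rows:
    - [0, 0, 0, 0]
    - [0, 0, 0, 0]
    - [0, 0, 0, 0]
    - [0, 0, 0, 0]
    - [0, 0, 0, 0]
    - [0, 0, 0, 0]
  jaw: 1
  newtons: 20

```text
time: 3.92
eef_pos: [0.5718, 0.0097, 0.1288]
tcp_rot: [0.02, 1.0, -0.0, 0.0]
contact_force: [-2.3, -1.4, 3.5]
opening: 0.461
```

```bash
python3 -c "
from h import *
wsnap('w4')
im=snap('scene','s4.png');crop('s4',200,150,120,90,6,'s4a')
s=monitor.get_state();print(s['time'],s['eef_pos'],s['tcp_rot'],s['contact_force'],s['opening'])"
```

```text
4.025 [0.57176793 0.00968192 0.12880022] [ 2.02918846e-02  9.99794055e-01 -1.82824818e-04  2.33495606e-04] [-1.42598524 -1.08206215  3.8516288 ] 0.45844981510130633
```

View pics/s4a.png

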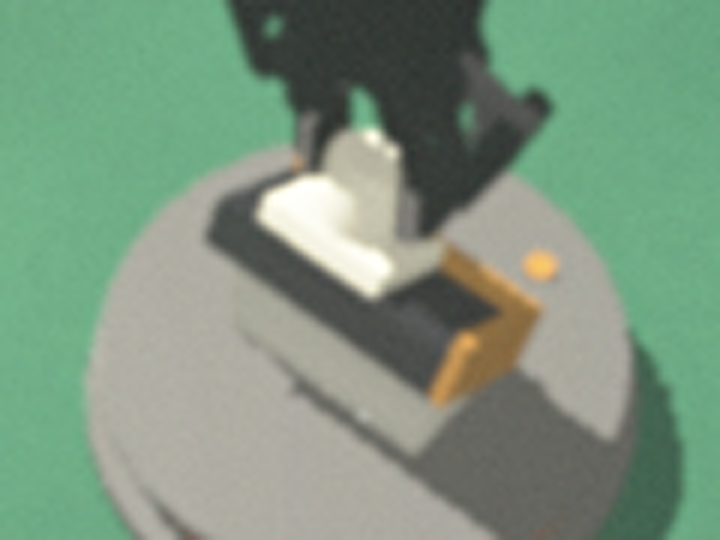

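View pics/w4_v.png

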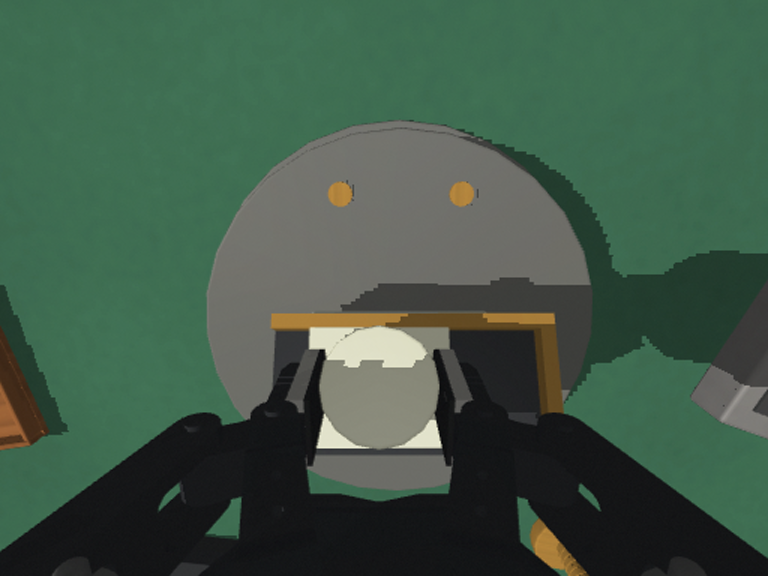

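Request:
send_rows:
  rows:
    - [0, 0, 0.02, 0]
    - [0, 0, 0.05, 0]
    - [0, 0, 0.1, 0]
    - [0, 0, 0.2, 0]
    - [0, 0, 0.3, 0]
    - [0, 0, 0.4, 0]
    - [0, 0, 0.4, 0]

```text
time: 4.9
eef_pos: [0.5733, 0.0097, 0.2524]
tcp_rot: [0.02, 1.0, -0.001, 0.004]
contact_force: [-0.1, -0.7, -1.3]
opening: 0.462
```

```bash
python3 -c "
from h import *
wsnap('w5')
im=snap('scene','s5.png');crop('s5',200,90,120,120,5,'s5a')
s=monitor.get_state();print(s['time'],s['eef_pos'],s['tcp_rot'],s['contact_force'],s['opening'])"
```

```text
5.0 [0.57126658 0.0099725  0.24800234] [ 2.02561241e-02  9.99794819e-01  4.08076961e-05 -8.20389592e-05] [-0.69226085  0.14668556 -1.71100173] 0.46322429624174555
```

View pics/s5a.png

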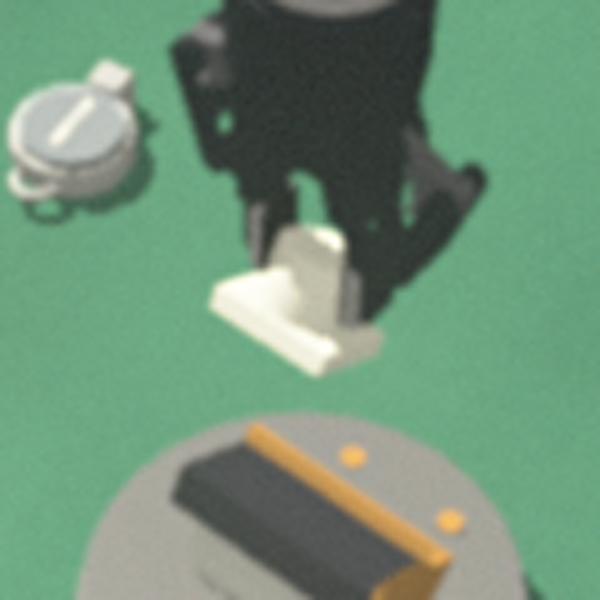

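View pics/w5_v.png

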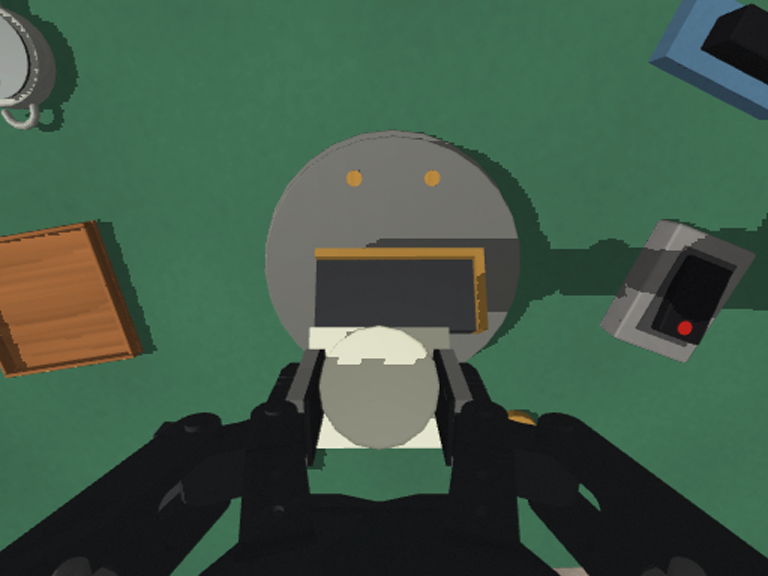

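Request:
send_rows:
  rows:
    - [0.02, -0.2, 0, 0.01]
    - [0.05, -0.4, 0, 0.026]
    - [0.08, -0.6, 0, 0.026]
    - [0.1, -0.8, 0, 0.026]
    - [0.12, -1, 0, 0.026]
    - [0.12, -1, -0.15, 0.026]
    - [0.12, -1, -0.35, 0.026]
    - [0.12, -1, -0.5, 0.026]
    - [0.12, -1, -0.6, 0.026]
    - [0.12, -1, -0.64, 0.026]
    - [0.12, -1, -0.66, 0.026]
    - [0.12, -1, -0.66, 0.026]

```text
time: 6.5
eef_pos: [0.608, -0.2904, 0.051]
tcp_rot: [-0.061, 0.998, -0.0, 0.0]
contact_force: [0.0, 0.2, -2.0]
opening: 0.456
```

```bash
python3 -c "
from h import *
wsnap('w6')
im=snap('scene','s6.png');crop('s6',110,100,120,100,6,'s6a')
s=monitor.get_state();print(s['time'],s['eef_pos'],s['tcp_rot'],s['contact_force'],s['opening'])"
```

```text
6.6 [ 0.60848402 -0.29071071  0.05203987] [-6.13758979e-02  9.98113690e-01 -8.88182761e-04  1.12815812e-03] [ 0.31364663  0.23360908 -2.2758962 ] 0.4599681144054789
```

View pics/s6a.png

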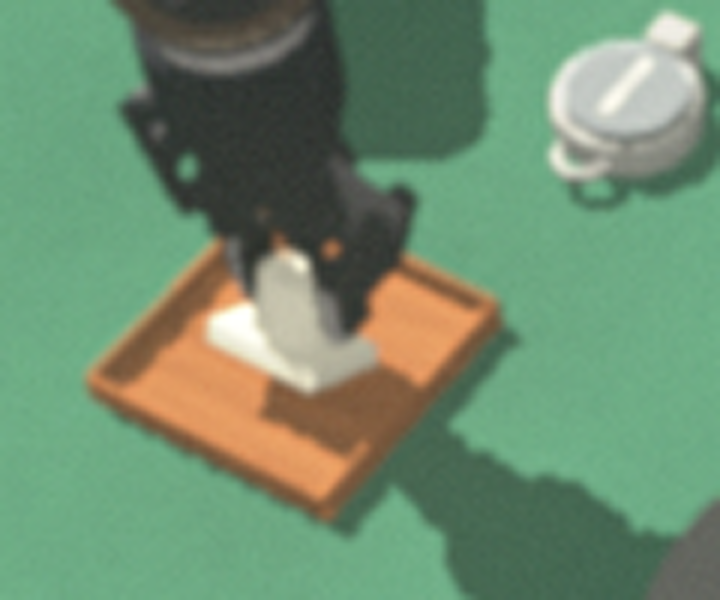

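View pics/w6_v.png

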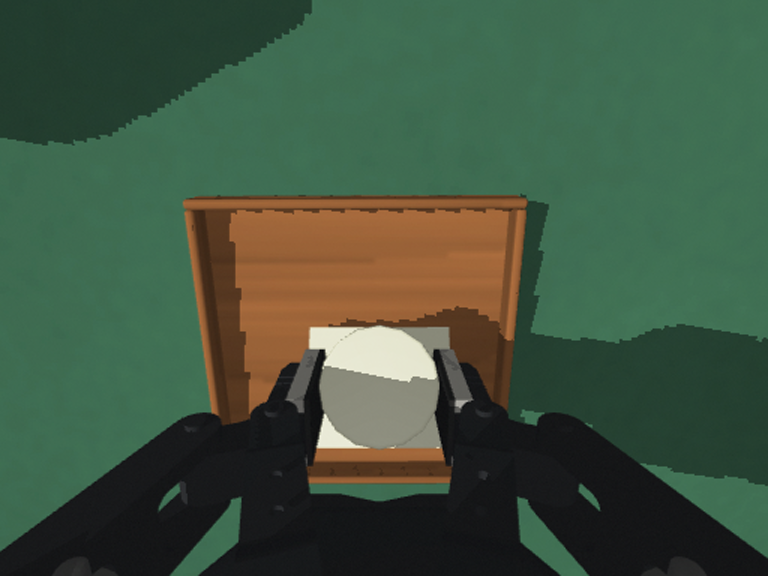

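Request:
send_rows:
  rows:
    - [-0.03, -0.01, 0, 0]
    - [-0.03, -0.01, -0.01, 0]
    - [-0.03, -0.01, -0.017, 0]
    - [-0.03, -0.01, -0.025, 0]
    - [-0.03, -0.01, -0.033, 0]
    - [-0.03, -0.01, -0.042, 0]
    - [-0.03, -0.01, -0.05, 0]
    - [-0.03, -0.01, -0.05, 0]

```text
time: 7.6
eef_pos: [0.6031, -0.2934, 0.0418]
tcp_rot: [-0.061, 0.998, -0.001, 0.004]
contact_force: [0.6, 5.8, 17.2]
opening: 0.463
```

```bash
python3 -c "
from h import *
wsnap('w7')
im=snap('scene','s7.png');crop('s7',110,100,120,100,6,'s7a')
s=monitor.get_state();print(s['time'],s['eef_pos'],s['tcp_rot'],s['contact_force'],s['opening'])"
```

```text
7.7 [ 0.60307237 -0.29343451  0.041761  ] [-0.06115902  0.99811753 -0.00123365  0.00441099] [ 0.50259429  6.26512293 17.66619595] 0.4579598042450531
```

View pics/s7a.png

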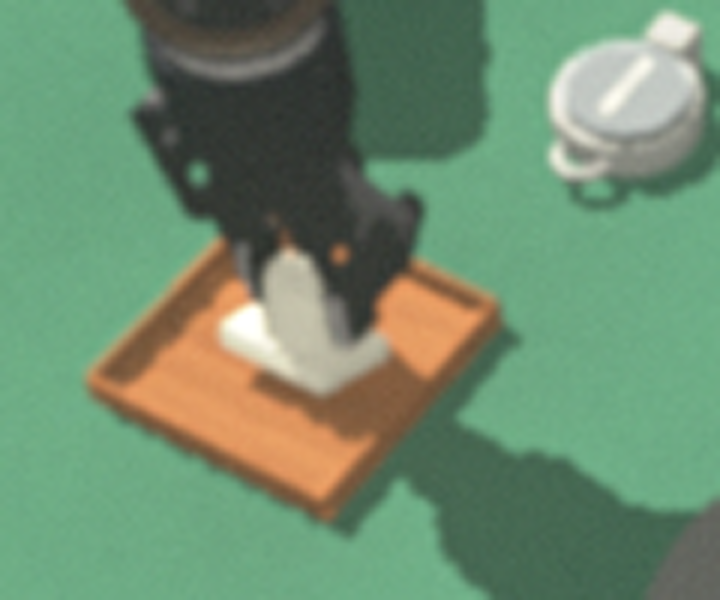

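View pics/w7_v.png

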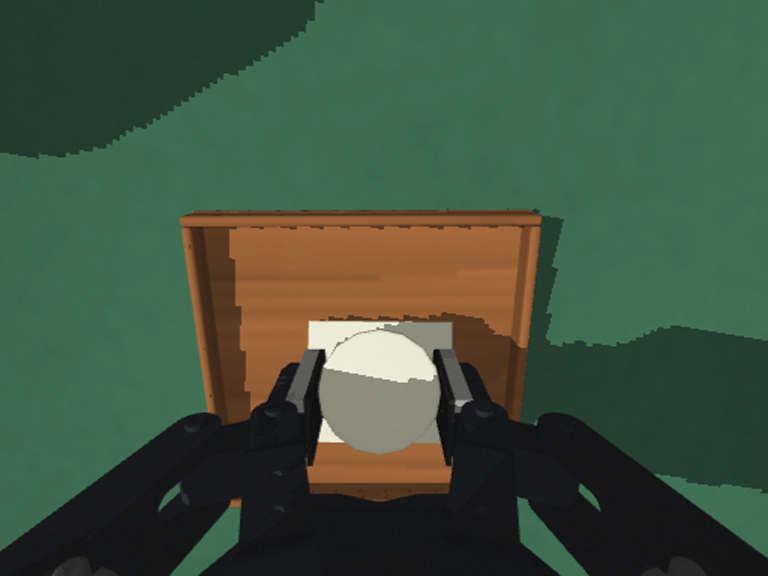

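Request:
send_rows:
  rows:
    - [0, 0, 0.02, 0]
    - [0, 0, 0.02, 0]

```text
time: 7.95
eef_pos: [0.5993, -0.2934, 0.0421]
tcp_rot: [-0.061, 0.998, -0.001, 0.001]
contact_force: [1.1, 1.2, 4.0]
opening: 0.462
```

Request:
send_rows:
  rows:
    - [0, 0, 0, 0]
    - [0, 0, 0, 0]
    - [0, 0, 0, 0]
    - [0, 0, 0, 0]
  jaw: 0.3

```text
time: 8.45
eef_pos: [0.5983, -0.2931, 0.0409]
tcp_rot: [-0.061, 0.998, 0.0, -0.0]
contact_force: [0.3, 1.1, 1.1]
opening: 0.704
```

```bash
python3 -c "
from h import *
wsnap('w8')
im=snap('scene','s8.png');crop('s8',110,100,120,100,6,'s8a')
s=monitor.get_state();print(s['time'],s['eef_pos'],s['tcp_rot'],s['contact_force'],s['opening'])"
```

```text
8.55 [ 0.59845884 -0.29312537  0.04114937] [-6.13227775e-02  9.98117979e-01  6.40016699e-05 -1.14050284e-04] [-0.63159169  0.41914464  0.07404601] 0.7011174781829596
```

View pics/s8a.png

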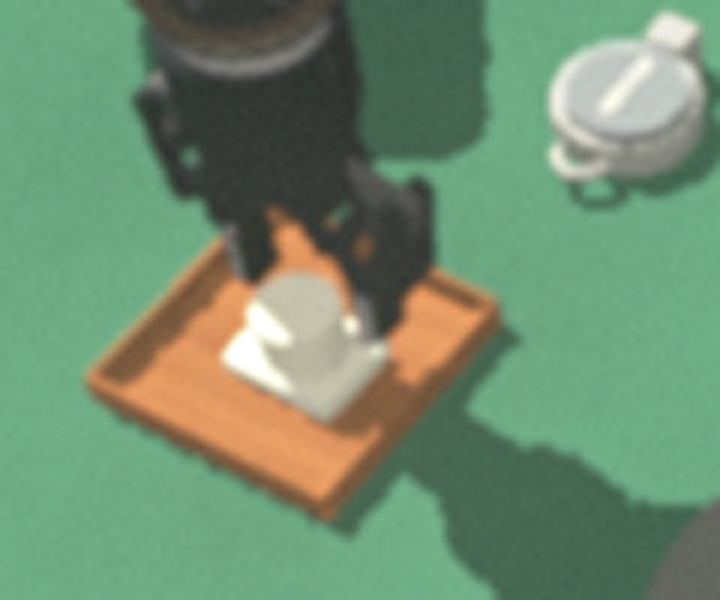

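View pics/w8_v.png

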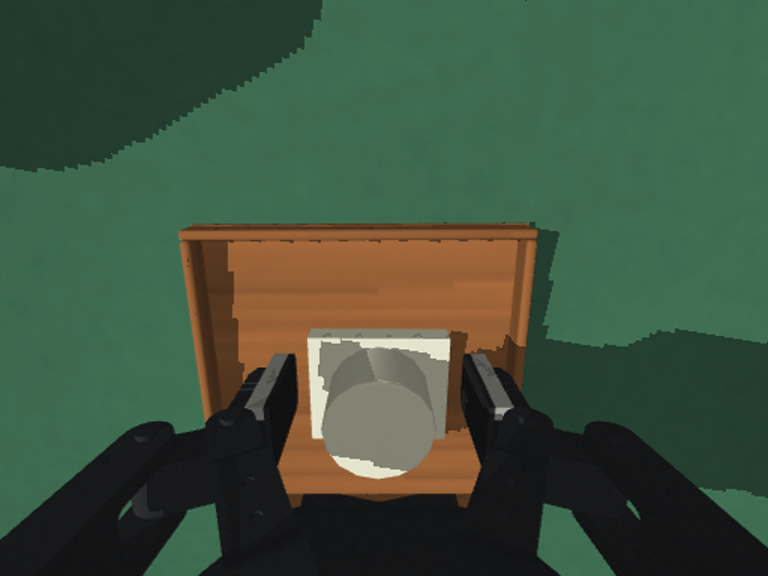

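Request:
send_rows:
  rows:
    - [0, 0, 0.15, 0]
    - [0, 0, 0.35, 0]
    - [0, 0, 0.55, 0]
    - [0, 0.1, 0.7, -0.02]
    - [-0.05, 0.3, 0.7, -0.04]
    - [-0.1, 0.5, 0.7, -0.06]
    - [-0.2, 0.7, 0.7, -0.08]
    - [-0.26, 0.9, 0.7, -0.089]
    - [-0.26, 1, 0.7, -0.089]
    - [-0.26, 1, 0.7, -0.089]
  jaw: 0

```text
time: 9.8
eef_pos: [0.52, 0.0089, 0.2516]
tcp_rot: [0.215, 0.977, 0.0, 0.0]
contact_force: [-0.1, -1.1, -0.1]
opening: 0.997
```

Request:
send_rows:
  rows:
    - [-0.05, 0.2, 0, 0]
    - [-0.1, 0.4, 0, 0]
    - [-0.15, 0.6, 0, 0]
    - [-0.22, 0.8, -0.1, 0]
    - [-0.28, 0.95, -0.2, 0]
    - [-0.28, 0.95, -0.3, 0]
    - [-0.28, 0.95, -0.3, 0]
    - [-0.28, 0.95, -0.3, 0]

```text
time: 10.8
eef_pos: [0.438, 0.2913, 0.1625]
tcp_rot: [0.217, 0.976, 0.0, 0.001]
contact_force: [-0.1, -0.9, -0.4]
opening: 1.002
```

```bash
python3 -c "
from h import *
wsnap('w9')
s=monitor.get_state();print(s['time'],s['eef_pos'],s['tcp_rot'],s['contact_force'],s['opening'])"
```

```text
10.85 [0.43830263 0.29139591 0.16314444] [2.17317297e-01 9.76099821e-01 8.00495168e-04 1.30030875e-03] [0.88397448 0.24662389 0.64231768] 0.9989489522481512
```

View pics/w9_v.png

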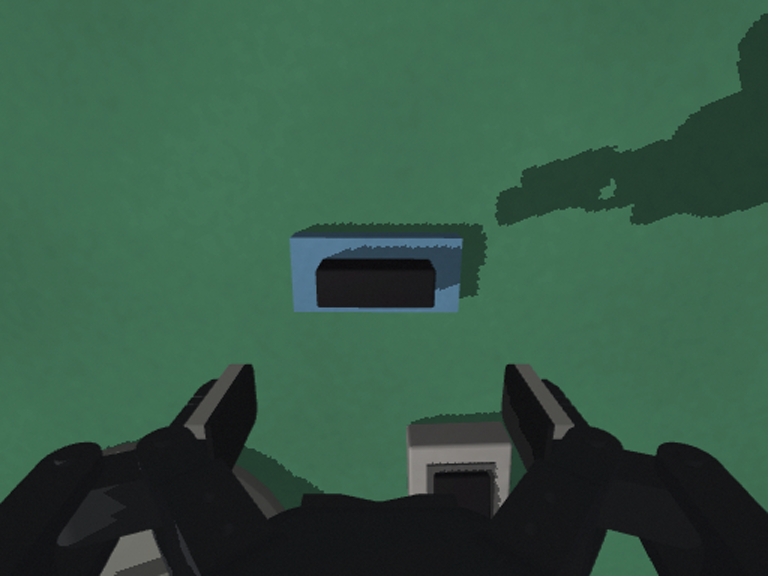

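```bash
python3 - <<'E'
from h import *
W=wcal('w9')
m=[[-.025,-.055,.022],[-.025,.055,.022],[.025,.055,.022],[.025,-.055,.022],[.012,-.035,.052],[.012,.035,.052]]
p=np.array([(292,238),(462,238),(459,311),(293,311),(317,306),(435,306)])/1.5
v,r=fit([(W,m,p)],[.43,.286,-.44]);print(v,np.degrees(v[2]),r.round(1).tolist())
print(R.from_euler('z',v[2]).apply([.003,0,0])[:2]+v[:2])
E
```

```text
[ 0.43432561  0.29256532 -0.44067266] -25.24868363274873 [[-1.8, -1.1], [0.8, -0.9], [-0.2, 0.1], [0.5, -0.1], [-0.2, 1.0], [0.2, 1.1]]
[0.437039   0.29128568]
```

Request:
send_rows:
  rows:
    - [0, 0, -0.15, 0]
    - [0, 0, -0.28, 0]
    - [0, 0, -0.35, 0]
    - [0, 0, -0.38, 0]
    - [0, 0, -0.38, 0]

```text
time: 11.48
eef_pos: [0.4376, 0.2917, 0.0482]
tcp_rot: [0.217, 0.976, 0.0, 0.001]
contact_force: [0.5, 0.7, -0.7]
opening: 0.996
```

Request:
send_rows:
  rows:
    - [0, 0, 0, 0]
    - [0, 0, 0, 0]
    - [0, 0, 0, 0]
    - [0, 0, 0, 0]
  jaw: 1
  newtons: 20

```text
time: 11.98
eef_pos: [0.4376, 0.2918, 0.0491]
tcp_rot: [0.216, 0.976, -0.0, 0.001]
contact_force: [-0.8, -3.4, 6.1]
opening: 0.812
```

```bash
python3 -c "
from h import *
wsnap('w10')
im=snap('scene','s10.png');crop('s10',340,160,120,100,6,'s10a')
s=monitor.get_state();print(s['time'],s['eef_pos'],s['tcp_rot'],s['contact_force'],s['opening'])"
```

```text
12.075 [0.43761489 0.29179614 0.04908463] [2.16232857e-01 9.76341236e-01 1.26059756e-05 1.06869795e-03] [-1.1119396  -4.49391093  6.82528628] 0.8142558749631553
```

View pics/w10_v.png

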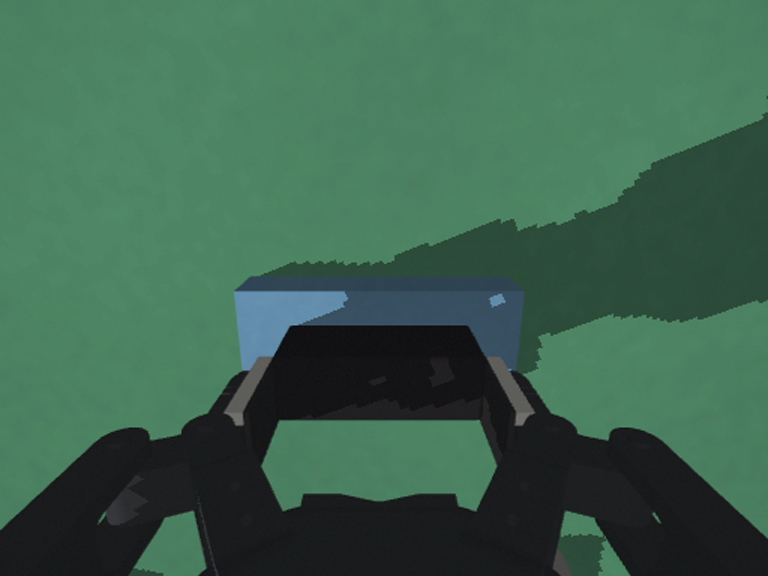

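View pics/s10a.png

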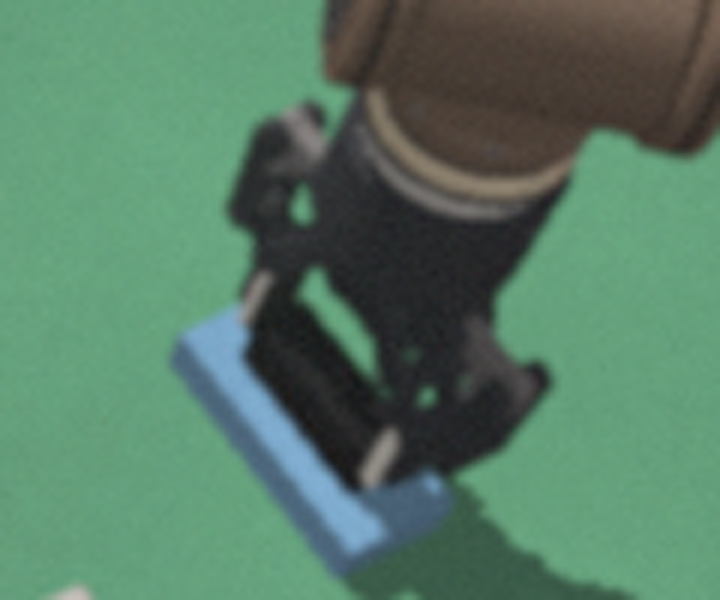

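Request:
send_rows:
  rows:
    - [0, 0, 0.03, 0]
    - [0, 0, 0.1, 0]
    - [0, 0, 0.25, 0]
    - [0, 0, 0.4, 0]
    - [0.05, -0.1, 0.55, 0.02]
    - [0.15, -0.3, 0.65, 0.04]
    - [0.25, -0.5, 0.65, 0.0633]
    - [0.35, -0.7, 0.65, 0.0633]
    - [0.4, -0.85, 0.65, 0.0633]
    - [0.4, -0.9, 0.65, 0.0633]
    - [0.4, -0.9, 0.65, 0.0633]

```text
time: 13.45
eef_pos: [0.5558, 0.0212, 0.2412]
tcp_rot: [0.021, 1.0, 0.001, -0.001]
contact_force: [0.5, 1.1, -4.3]
opening: 0.815
```

```bash
python3 -c "
from h import *
wsnap('w11')
im=snap('scene','s11.png');crop('s11',190,80,150,130,5,'s11a')
s=monitor.get_state();print(s['time'],s['eef_pos'],s['tcp_rot'],s['contact_force'],s['opening'])"
```

```text
13.55 [0.55571661 0.02304331 0.24153982] [ 1.91136393e-02  9.99816750e-01  7.11245401e-04 -7.92917700e-04] [ 0.1712346   0.75341524 -4.60611282] 0.8138899009314328
```

View pics/w11_v.png

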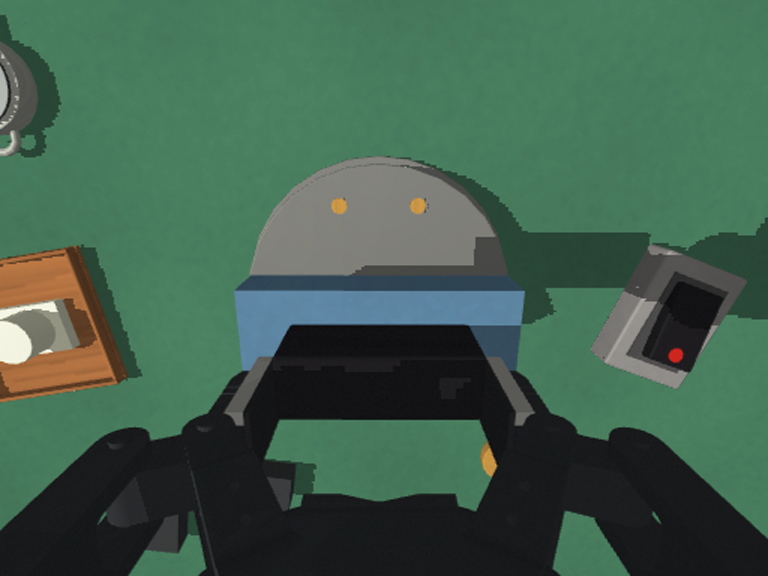

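View pics/s11a.png

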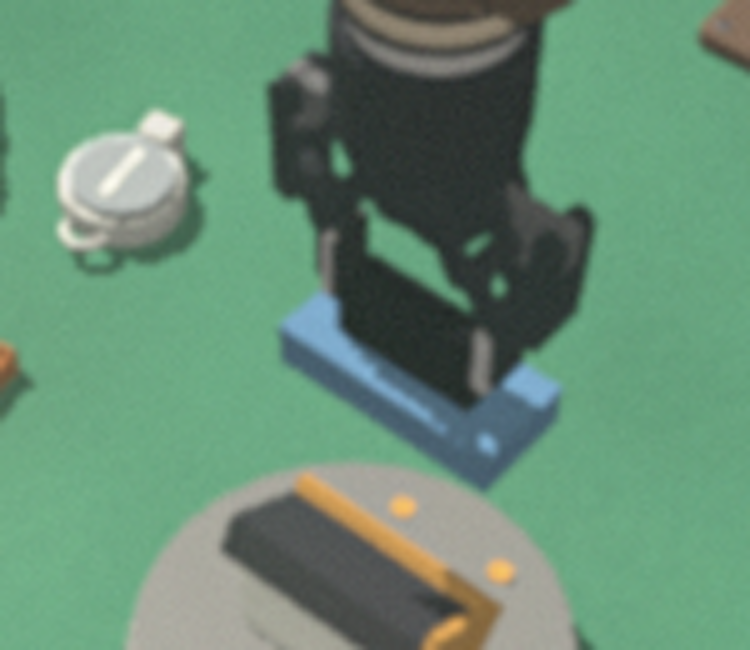

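Request:
send_rows:
  rows:
    - [0.03, -0.1, 0, 0]
    - [0.057, -0.168, 0, 0]
    - [0.057, -0.168, -0.1, 0]
    - [0.057, -0.168, -0.2, 0]
    - [0.057, -0.168, -0.25, 0]
    - [0.057, -0.168, -0.27, 0]
    - [0.057, -0.168, -0.27, 0]

```text
time: 14.42
eef_pos: [0.5741, -0.0284, 0.1619]
tcp_rot: [0.019, 1.0, -0.0, 0.0]
contact_force: [0.1, -0.3, -4.4]
opening: 0.809
```

```bash
python3 -c "
from h import *
wsnap('w12')
im=snap('scene','s12.png');crop('s12',190,130,120,100,6,'s12a')
s=monitor.get_state();print(s['time'],s['eef_pos'],s['tcp_rot'],s['contact_force'],s['opening'])"
```

```text
14.525 [ 0.57457197 -0.02858591  0.16278476] [ 1.92571737e-02  9.99813748e-01 -2.37062231e-04  1.25503414e-03] [-0.43915773 -0.15533126 -5.47039368] 0.8117876116796691
```

View pics/w12_v.png

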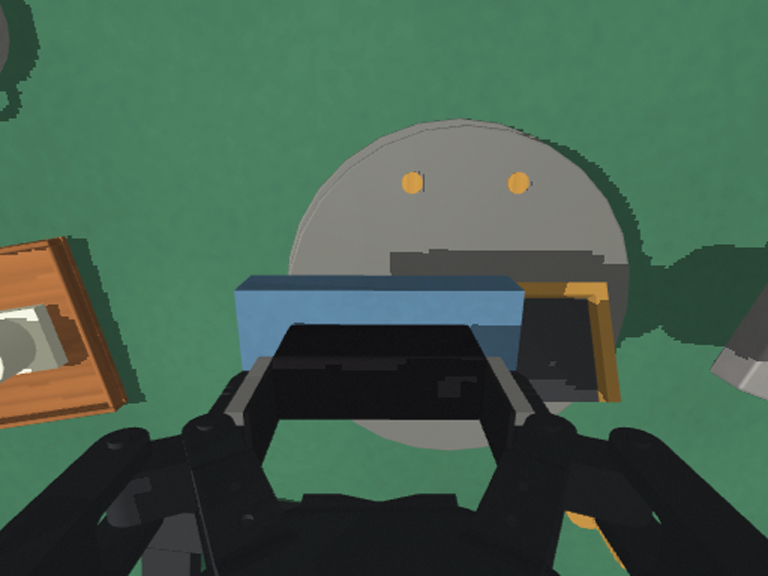

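View pics/s12a.png

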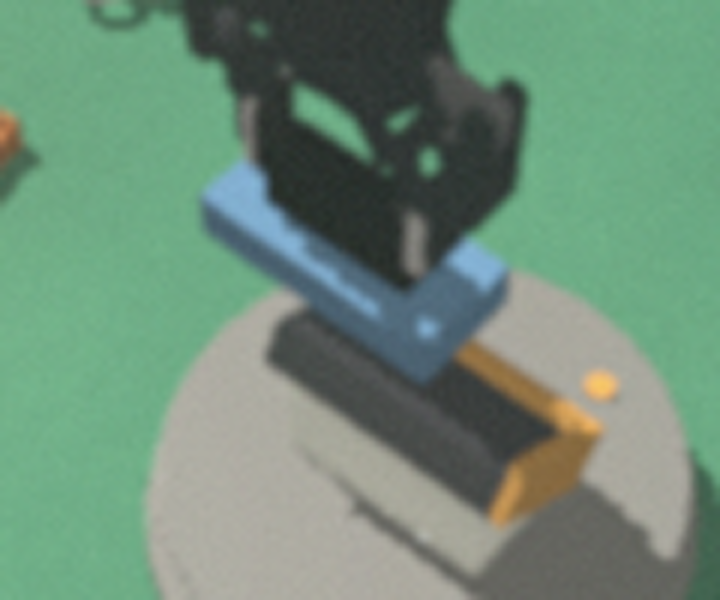

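```bash
python3 - <<'E'
from h import *
W=wcal('w12')
v,r=fit([(W,[[-.031,.061,.008],[.025,.061,.008],[-.025,.055,0],[.025,.055,0]],np.array([(608,283),(621,402),(586,299),(598,402)])/1.5)],[.5886,.0213,-.04],z=.1,tilt=np.pi/6);print(v,r.round(1).tolist())
# block in hand
Rz=None
m=[[-.025,-.055,.022],[-.025,.055,.022],[-.025,.055,0],[-.012,-.035,.052],[-.012,.035,.052]]
# bar top -x edge 
for z in (.110,.114,.118):
    v,r=fit([(W,m[:2],np.array([(235,291),(524,291)])/1.5)],[.57,-.03,-.04],z=z);print(z,v,r.round(1).tolist())
E
```

```text
[ 0.58771198  0.02043997 -0.05119896] [[-0.7, -0.3], [-0.3, 0.7], [1.0, -0.6], [0.2, 0.2]]
0.11 [ 0.57238243 -0.02703423 -0.03920764] [[0.6, -0.1], [-0.6, -0.1]]
0.114 [ 0.57123406 -0.02699818 -0.03921898] [[-1.9, 0.1], [1.9, 0.1]]
0.118 [ 0.57000349 -0.02695167 -0.03921971] [[-4.6, 0.1], [4.6, 0.1]]
```

Request:
send_rows:
  rows:
    - [0, 0, -0.015, 0]
    - [0, 0, -0.023, 0]
    - [0, 0, -0.03, 0]
    - [0, 0, -0.037, 0]
    - [0, 0, -0.043, 0]
    - [0, 0, -0.05, 0]
    - [0, 0, -0.05, 0]

```text
time: 15.4
eef_pos: [0.5748, -0.0291, 0.154]
tcp_rot: [0.019, 1.0, -0.001, 0.0]
contact_force: [-14.8, 0.7, 24.2]
opening: 0.817
```

```bash
python3 -c "
from h import *
wsnap('w13')
im=snap('scene','s13.png');crop('s13',190,130,120,100,6,'s13a')
s=monitor.get_state();print(s['time'],s['eef_pos'],s['tcp_rot'],s['contact_force'],s['wrist_torque'],s['opening'])"
```

```text
15.5 [ 0.57476491 -0.02908818  0.15397858] [ 1.89871223e-02  9.99819488e-01 -5.74935320e-04  3.86386747e-04] [-14.04841392   0.3325169   24.89116228] [0.53476253 2.30127323 0.12182738] 0.8114325067468717
```

View pics/w13_v.png

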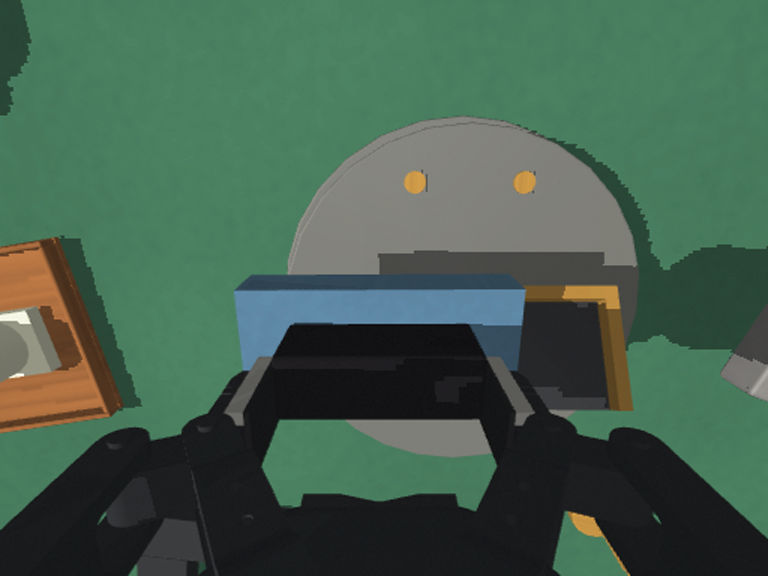

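View pics/s13a.png

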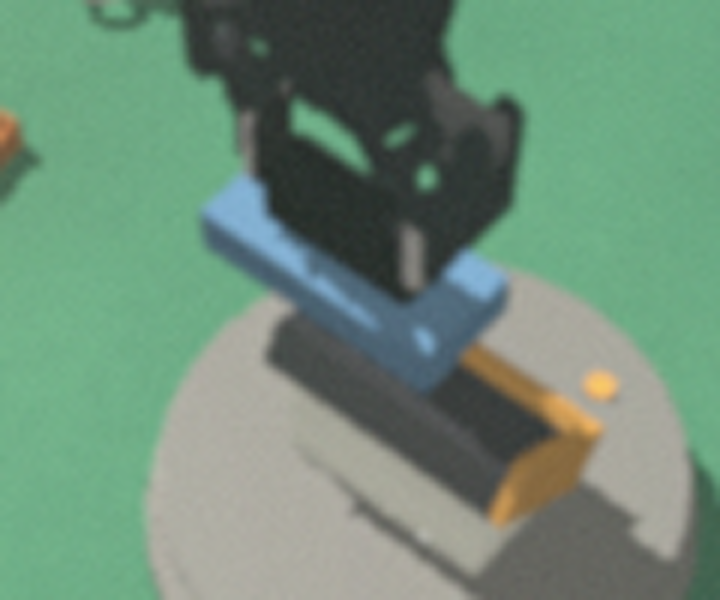

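Request:
send_rows:
  rows:
    - [0, 0, 0.05, 0]
    - [0.02, 0, 0.1, 0]
    - [0.053, 0, 0.1, 0]
    - [0.053, 0, 0.1, 0]

```text
time: 16.0
eef_pos: [0.5901, -0.0286, 0.1756]
tcp_rot: [0.019, 1.0, 0.0, -0.0]
contact_force: [-0.6, 0.3, -4.7]
opening: 0.807
```

Request:
send_rows:
  rows:
    - [0, 0, -0.03, 0]
    - [0, 0, -0.048, 0]
    - [0, 0, -0.06, 0]
    - [-0.01, 0, -0.068, 0]
    - [-0.022, 0, -0.075, 0]
    - [-0.032, 0, -0.084, 0]
    - [-0.042, 0, -0.093, 0]
    - [-0.042, 0, -0.093, 0]

```text
time: 17.0
eef_pos: [0.5784, -0.0283, 0.153]
tcp_rot: [0.019, 1.0, 0.0, 0.002]
contact_force: [-6.0, 2.5, 13.4]
opening: 0.815
```

```bash
python3 -c "
from h import *
wsnap('w14')
im=snap('scene','s14.png');crop('s14',190,130,120,100,6,'s14a')
s=monitor.get_state();print(s['time'],s['eef_pos'],s['tcp_rot'],s['contact_force'],s['wrist_torque'],s['opening'])"
```

```text
17.1 [ 0.57836967 -0.02825429  0.15297213] [1.90917619e-02 9.99816212e-01 1.53874709e-04 1.73885931e-03] [-6.95870308  1.73818723 12.75312116] [0.54396717 0.78968082 0.06247843] 0.8072593377655967
```

View pics/w14_v.png

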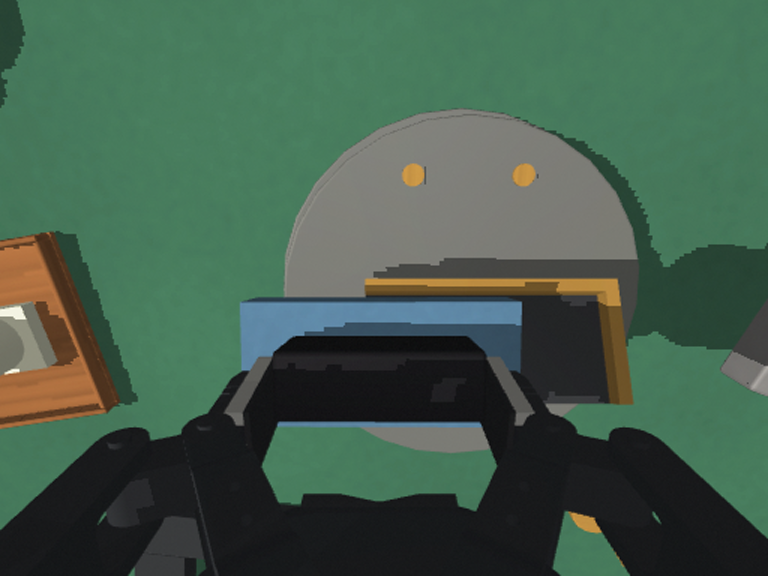

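View pics/s14a.png

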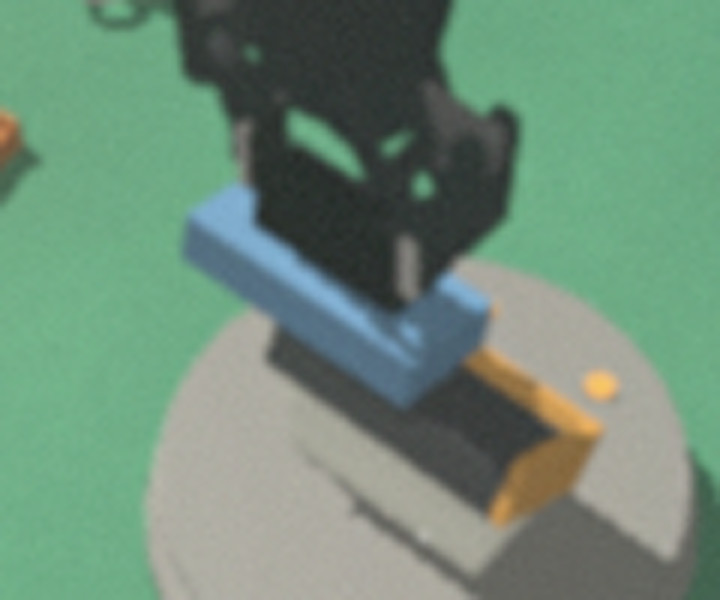

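Request:
send_rows:
  rows:
    - [-0.006, 0, -0.008, 0]
    - [-0.012, 0, -0.015, 0]
    - [-0.016, 0, -0.02, 0]
    - [-0.016, 0, -0.026, 0]
    - [-0.016, 0, -0.026, 0]

```text
time: 17.73
eef_pos: [0.5719, -0.0278, 0.1442]
tcp_rot: [0.019, 1.0, 0.001, -0.001]
contact_force: [-10.7, 2.7, 13.8]
opening: 0.812
```

```bash
python3 -c "
from h import *
wsnap('w15')
im=snap('scene','s15.png');crop('s15',190,130,120,100,6,'s15a')
s=monitor.get_state();print(s['time'],s['eef_pos'],s['tcp_rot'],s['contact_force'],s['wrist_torque'],s['opening'])"
```

```text
17.825 [ 0.57197043 -0.02780315  0.1442682 ] [ 1.88952622e-02  9.99820919e-01  6.09773983e-04 -8.52211030e-04] [-9.79947387  2.67928671 13.85697041] [0.63903362 1.29055422 0.15264215] 0.8074857115837563
```

View pics/w15_v.png

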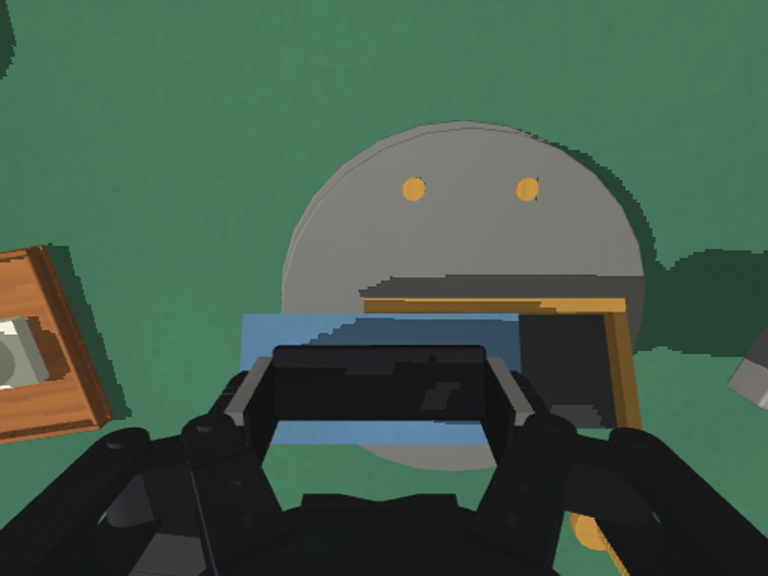

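View pics/s15a.png

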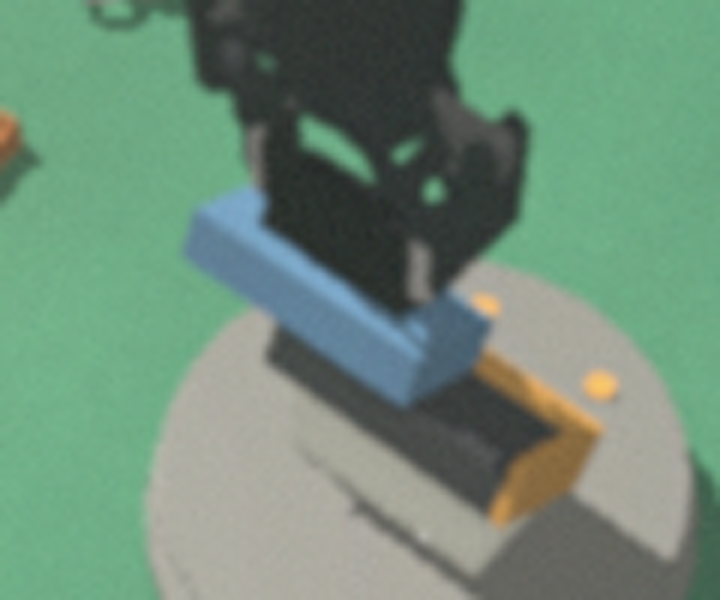

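```bash
cat > bf.py <<'E'
from h import *
def bfit(wn,pts,rowpts=[]):
    W=wcal(wn); mp=np.array([p[0] for p in pts])/1e3; px=np.array([p[1] for p in pts])/1.5
    def res(v):
        Rm=(R.from_euler('z',v[3])*R.from_euler('y',-v[4])).as_matrix()
        r=(proj(W,mp@Rm.T+v[:3])-px).ravel()
        if rowpts:
            rm=np.array([p[0] for p in rowpts])/1e3
            r=np.r_[r,proj(W,rm@Rm.T+v[:3])[:,1]-np.array([p[1] for p in rowpts])/1.5]
        return r
    q=least_squares(res,[.585,0,.1,-.04,.5]); v=q.x
    P=(R.from_euler('z',-.045)*R.from_euler('y',-np.pi/6)).as_matrix()
    print('pose',v[:3].round(4),'yaw,tilt deg',np.degrees(v[3:]).round(2),'in platen mm',(P.T@(v[:3]-[.588,.021,.1])*1e3).round(1)); print(q.fun.round(1))
E
python3 - <<'E'
from bf import *
bfit('w15',[((-25,-55,22),(243,314)),((-25,55,22),(520,314)),((-12,-35,52),(273,347)),((-12,35,52),(485,347)),((12,-35,52),(275,419)),((12,35,52),(483,419))],[((25,0,22),443)])
E
```

```text
pose [ 0.5889 -0.0272  0.0977] yaw,tilt deg [-2.31 24.24] in platen mm [  1.4 -48.1  -3.5]
[ 0.9 -0.3 -3.6 -0.1  1.1 -0.6  0.  -0.4 -1.8  1.1  2.9  1.2 -1.2]
```

Request:
send_rows:
  rows:
    - [-0.005, 0, 0.003, 0]
    - [-0.01, 0, 0.001, 0]
    - [-0.015, 0, -0.001, 0]
    - [-0.018, 0, -0.002, 0]
    - [-0.018, 0, -0.002, 0]

```text
time: 18.45
eef_pos: [0.5686, -0.0286, 0.142]
tcp_rot: [0.02, 1.0, 0.0, 0.003]
contact_force: [0.6, 1.9, 6.1]
opening: 0.811
```

```bash
python3 -c "
from h import *
wsnap('w16')
im=snap('scene','s16.png');crop('s16',190,130,120,100,6,'s16a')
s=monitor.get_state();print(s['time'],s['eef_pos'],s['tcp_rot'],s['contact_force'],s['wrist_torque'],s['opening'])"
```

```text
18.55 [ 0.56863091 -0.02859908  0.14207393] [1.96113093e-02 9.99804097e-01 1.09373549e-05 2.67671981e-03] [0.23141211 2.48428293 6.08278289] [ 0.4645254  -0.31803213  0.06420395] 0.8084859132528899
```

View pics/w16_v.png

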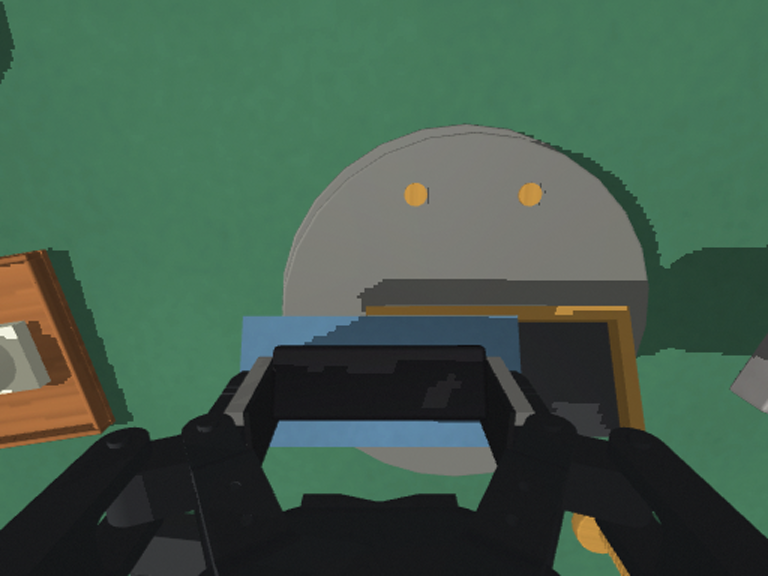

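View pics/s16a.png

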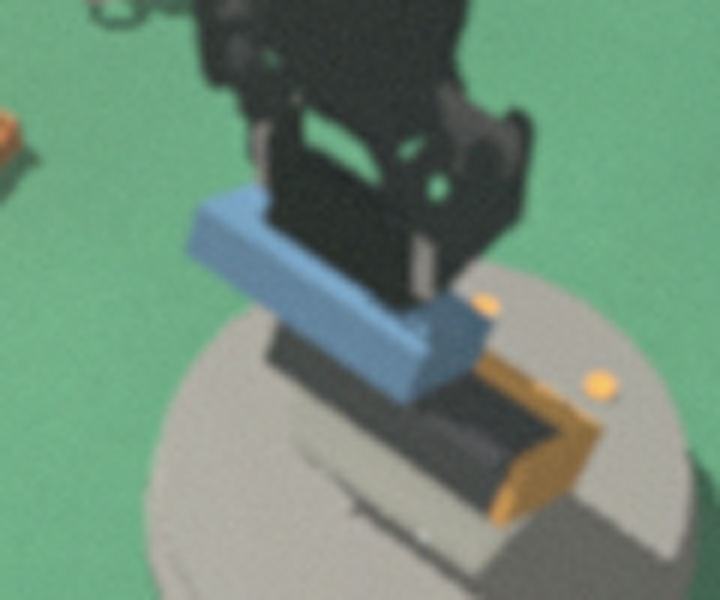

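Request:
send_rows:
  rows:
    - [0.001, 0.015, 0, 0]
    - [0.001, 0.03, 0, 0]
    - [0.002, 0.045, 0, 0]
    - [0.003, 0.06, 0, 0]
    - [0.003, 0.075, 0, 0]
    - [0.004, 0.09, 0, 0]
    - [0.005, 0.105, 0, 0]
    - [0.005, 0.12, 0, 0]
    - [0.006, 0.135, 0, 0]
    - [0.006, 0.145, 0, 0]
    - [0.006, 0.145, 0, 0]

```text
time: 19.92
eef_pos: [0.57, 0.0119, 0.142]
tcp_rot: [0.02, 1.0, -0.003, 0.002]
contact_force: [-1.2, -6.6, 7.0]
opening: 0.816
```

```bash
python3 -c "
from h import *
wsnap('w17')
im=snap('scene','s17.png');crop('s17',190,130,120,100,6,'s17a')
s=monitor.get_state();print(s['time'],s['eef_pos'],s['tcp_rot'],s['contact_force'],s['wrist_torque'],s['opening'])"
```

```text
20.025 [0.57002082 0.01189389 0.14197358] [ 0.01963128  0.99980008 -0.00328993  0.00189333] [-1.97777195 -5.81963856  6.7052799 ] [-1.3524023  -0.02842549 -0.29402598] 0.8164519688815228
```

View pics/w17_v.png

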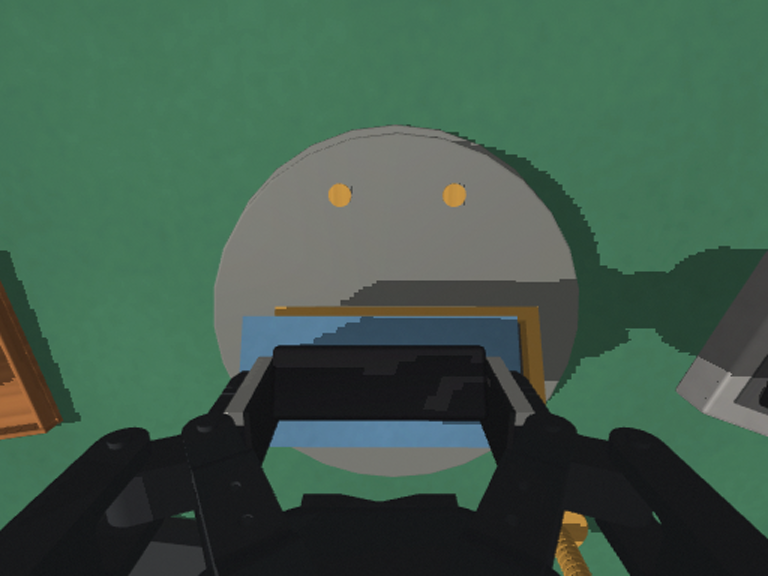

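View pics/s17a.png

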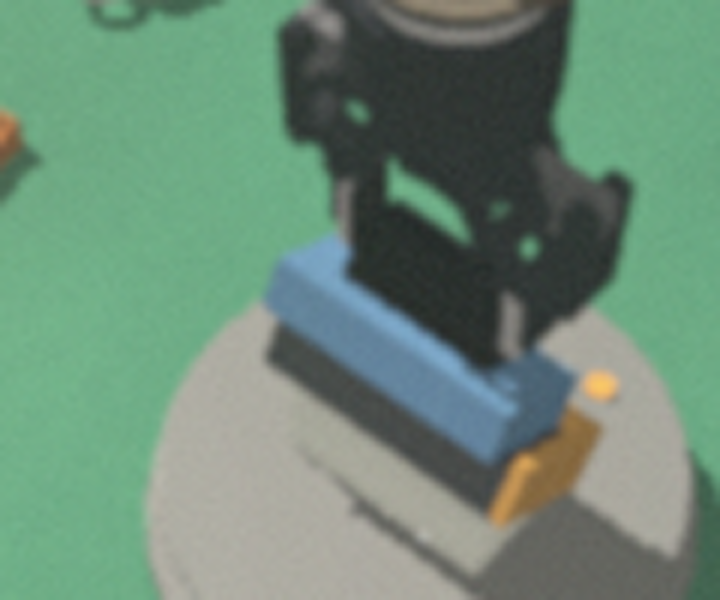

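Request:
send_rows:
  rows:
    - [0, 0.008, 0, 0]
    - [0.001, 0.015, 0, 0]
    - [0.001, 0.022, 0, 0]
    - [0.001, 0.03, 0, 0]
    - [0.002, 0.036, 0, 0]
    - [0.002, 0.04, 0, 0]
    - [0.002, 0.04, 0, 0]

```text
time: 20.9
eef_pos: [0.5704, 0.0208, 0.1422]
tcp_rot: [0.019, 1.0, -0.006, 0.001]
contact_force: [-3.6, -16.7, 7.9]
opening: 0.811
```

```bash
python3 -c "
from h import *
wsnap('w18')
im=snap('scene','s18.png');crop('s18',190,130,120,100,6,'s18a')
crop('w18',150,190,240,120,3,'w18a')
s=monitor.get_state();print(s['time'],s['eef_pos'],s['tcp_rot'],s['contact_force'],s['wrist_torque'],s['opening'])"
```

```text
21.0 [0.57038654 0.02081818 0.14215455] [ 0.01944786  0.99979065 -0.00623478  0.00124789] [ -4.11459714 -16.50535671   7.95735974] [-2.5516809   0.24387352 -0.3843607 ] 0.8102213847051448
```

View pics/w18a.png

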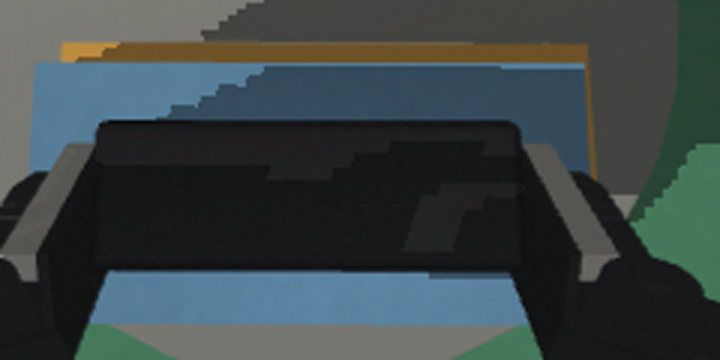

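View pics/s18a.png

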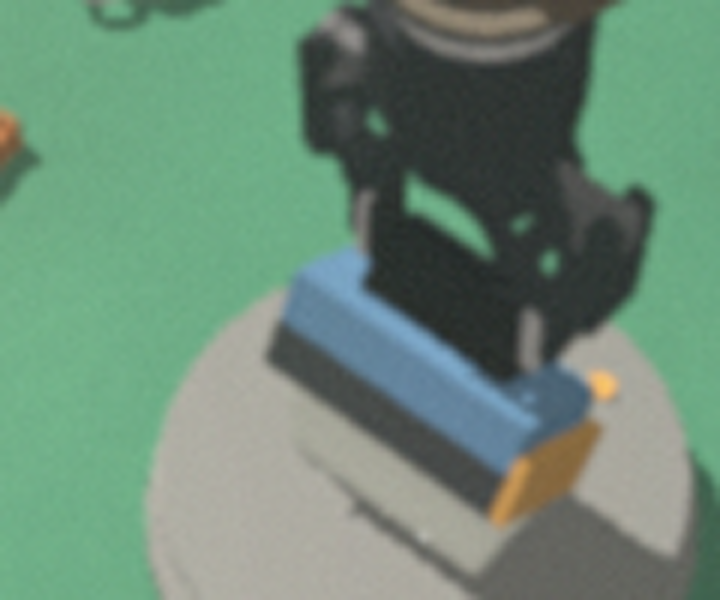

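Request:
send_rows:
  rows:
    - [-0.004, -0.004, -0.003, 0]
    - [-0.008, -0.008, -0.005, 0]
    - [-0.008, -0.012, -0.005, 0]
    - [-0.008, -0.016, -0.003, 0]
    - [-0.008, -0.016, -0.003, 0]

```text
time: 21.62
eef_pos: [0.5698, 0.0204, 0.1415]
tcp_rot: [0.02, 1.0, -0.002, 0.004]
contact_force: [4.3, -3.5, 5.3]
opening: 0.809
```

```bash
python3 -c "
from h import *
wsnap('w19')
crop('w19',150,190,240,120,3,'w19a')
s=monitor.get_state();print(s['time'],s['eef_pos'],s['tcp_rot'],s['contact_force'],s['wrist_torque'],s['opening'])"
```

```text
21.675 [0.56982169 0.02043899 0.14153211] [ 0.01955794  0.99979747 -0.00178819  0.00439323] [ 4.27754252 -3.76847319  6.82589937] [-0.7741676  -0.96839187 -0.14944355] 0.8130591721369552
```

View pics/w19a.png

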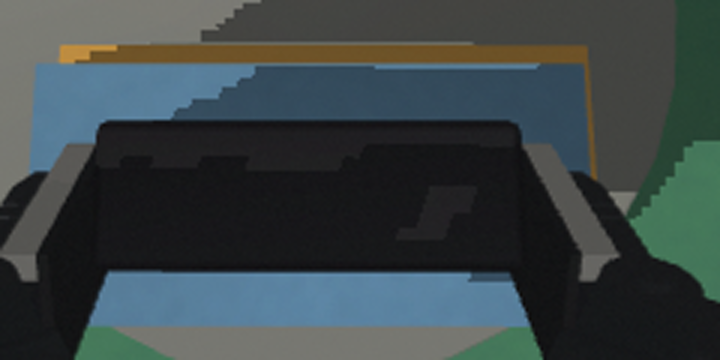

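Request:
send_rows:
  rows:
    - [0, 0, 0, 0]
    - [0, 0, 0, 0]
    - [0, 0, 0, 0]
    - [0, 0, 0, 0]
  jaw: 0

```text
time: 22.18
eef_pos: [0.5662, 0.0224, 0.1385]
tcp_rot: [0.019, 1.0, 0.0, -0.001]
contact_force: [-1.0, 0.8, 0.2]
opening: 1.002
```

```bash
python3 -c "
from h import *
wsnap('w20')
crop('w20',150,190,240,120,3,'w20a')
s=monitor.get_state();print(s['time'],s['eef_pos'],s['tcp_rot'],s['contact_force'],s['wrist_torque'],s['opening'])"
```

```text
22.225 [0.5663833  0.02235489 0.138679  ] [ 1.92483336e-02  9.99814583e-01  8.29742391e-05 -5.41728280e-04] [0.15531955 0.63291029 0.64520755] [ 0.0255693 -0.0129321 -0.0077959] 1.0027171182600714
```

View pics/w20_v.png

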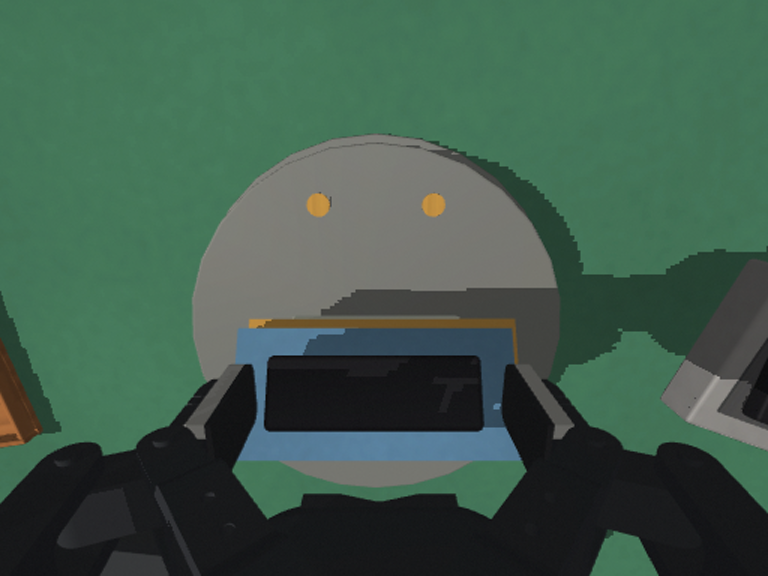

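Request:
send_rows:
  rows:
    - [0, 0, 0.06, 0]
    - [0, 0, 0.2, 0]
    - [0.05, 0, 0.35, 0]
    - [0.12, 0, 0.4, 0]
    - [0.15, 0, 0.4, 0]
    - [0.15, 0, 0.4, 0]

```text
time: 22.98
eef_pos: [0.6114, 0.0222, 0.2583]
tcp_rot: [0.019, 1.0, 0.0, -0.001]
contact_force: [-0.3, -0.5, -0.4]
opening: 0.995
```

```bash
python3 -c "
from h import *
wsnap('w21')
crop('w21',150,110,200,120,4,'w21a')
im=snap('scene','s21.png');crop('s21',190,130,120,100,6,'s21a')
s=monitor.get_state();print(s['time'],s['eef_pos'],s['tcp_rot'],s['contact_force'],s['wrist_torque'],s['opening'])"
```

```text
23.075 [0.6105841  0.02231644 0.25738931] [ 1.93263120e-02  9.99811661e-01  1.70159944e-04 -1.76279764e-03] [ 0.06812367  0.32735773 -0.77907743] [-0.02603954  0.06964804  0.0576872 ] 1.001379352052369
```

View pics/w21a.png

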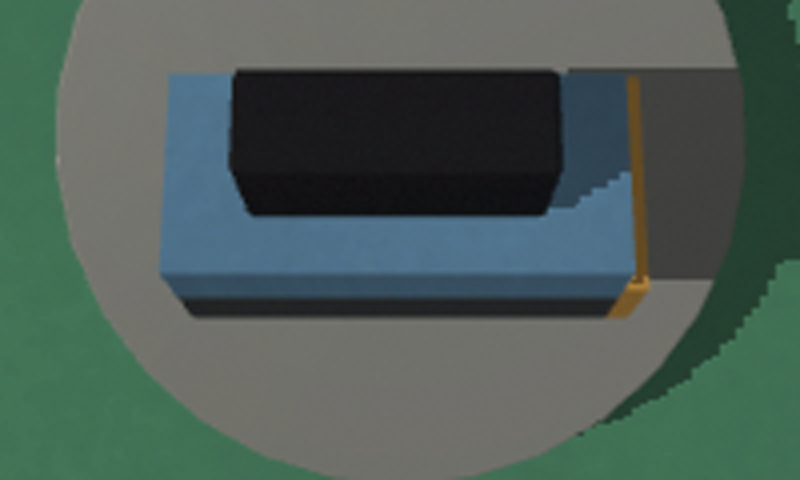

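View pics/s21a.png

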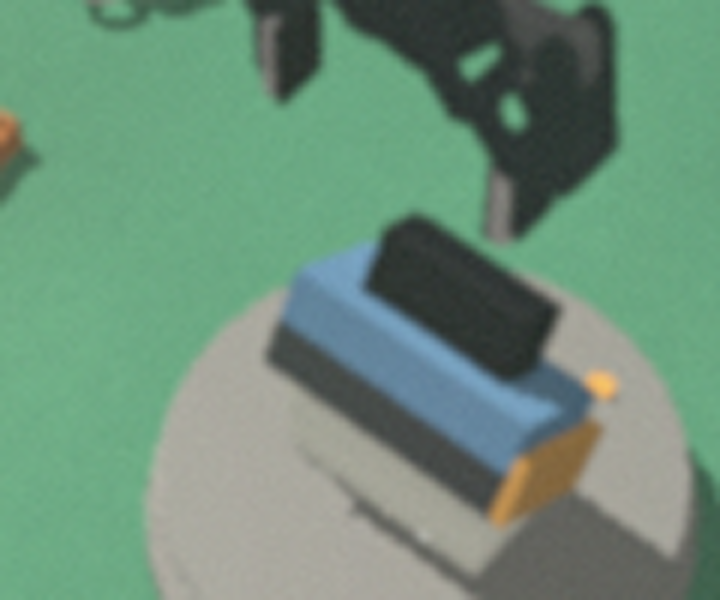

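```bash
python3 - <<'E'
from h import *
W=wcal('w21')
m=np.array([(25,-55,22),(25,55,22),(-25,-55,22),(-25,55,22),(25,-55,0),(25,55,0),(25,61,8),(12,-35,52),(12,35,52)])/1e3
p=np.array([(160,273),(636,275),(168,74),(628,74),(178,298),(616,299),(648,288),(229,170),(563,170)])/4+[150,110]
v,r=fit([(W,m,p)],[.588,.021,-.04],z=.1,tilt=np.pi/6);print(v,(r).round(1).tolist())
E
```

```text
[ 0.58846519  0.02117184 -0.04101782] [[-0.6, -0.0], [0.1, -0.4], [0.1, -0.4], [-0.2, -0.2], [-0.3, -0.1], [0.7, -0.2], [0.4, 0.4], [-0.7, 0.5], [0.6, 0.6]]
```

Request:
send_rows:
  rows:
    - [0.03, 0.18, 0, -0.02]
    - [0.06, 0.36, 0, -0.04]
    - [0.1, 0.54, 0, -0.058]
    - [0.125, 0.7, 0, -0.058]
    - [0.125, 0.8, 0, -0.058]
    - [0.125, 0.8, -0.18, -0.058]
    - [0.125, 0.8, -0.36, -0.058]
    - [0.125, 0.8, -0.5, -0.058]
    - [0.125, 0.8, -0.58, -0.058]
    - [0.125, 0.8, -0.6, -0.058]
    - [0.125, 0.8, -0.6, -0.058]
  jaw: 1

```text
time: 24.45
eef_pos: [0.65, 0.2623, 0.0803]
tcp_rot: [0.2, 0.98, 0.0, 0.001]
contact_force: [0.0, 0.7, 0.9]
opening: -0.0
```

```bash
python3 -c "
from h import *
wsnap('w22')
im=snap('scene','s22.png');crop('s22',280,200,130,120,6,'s22a')
s=monitor.get_state();print(s['time'],s['eef_pos'],s['tcp_rot'],s['contact_force'],s['opening'])"
```

```text
24.55 [0.65078298 0.26251495 0.08174924] [2.00215224e-01 9.79749696e-01 8.91630444e-04 1.89781324e-03] [ 0.169543    0.24239757 -0.03653659] -0.003277699111366846
```

View pics/w22_v.png

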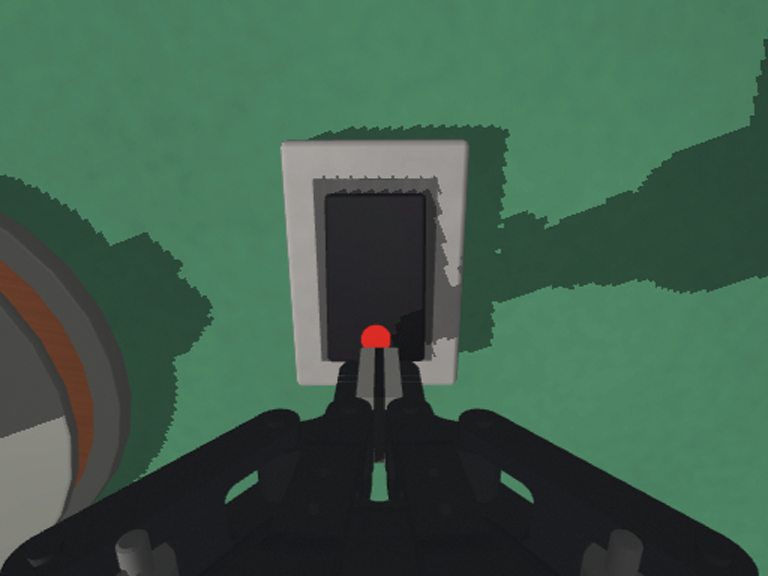

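View pics/s22a.png

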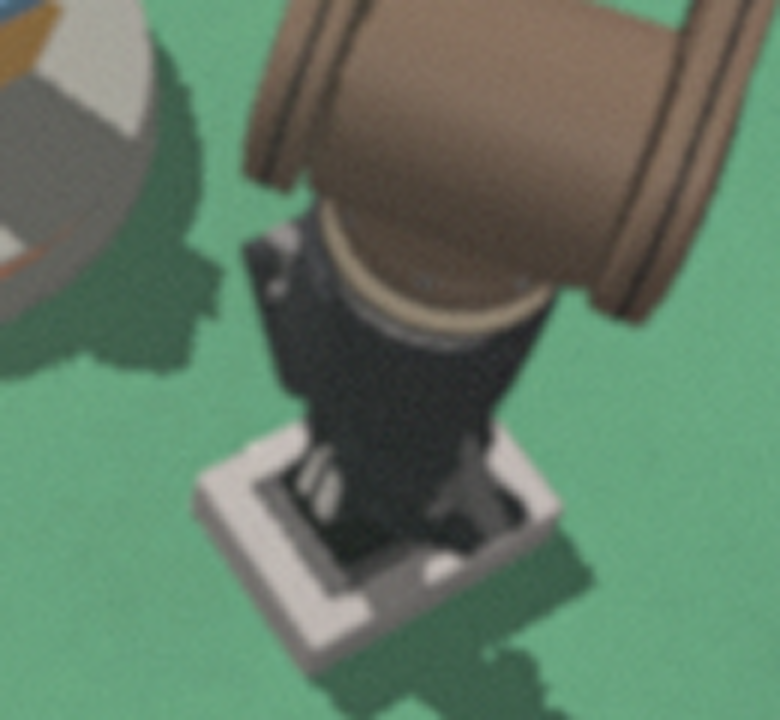

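Request:
send_rows:
  rows:
    - [0, 0, -0.02, 0]
    - [0, 0, -0.035, 0]
    - [0, 0, -0.05, 0]
    - [0, 0, -0.062, 0]
    - [0, 0, -0.074, 0]
    - [0, 0, -0.084, 0]
    - [0, 0, -0.084, 0]

```text
time: 25.42
eef_pos: [0.6517, 0.2615, 0.056]
tcp_rot: [0.2, 0.98, 0.0, 0.003]
contact_force: [3.3, -3.2, 4.9]
opening: -0.001
```

```bash
python3 -c "
from h import *
wsnap('w23')
s=monitor.get_state();print(s['time'],s['eef_pos'],s['tcp_rot'],s['contact_force'],s['opening'])"
```

```text
25.475 [0.6517407  0.26149216 0.05601357] [2.00173575e-01 9.79756215e-01 3.34221143e-04 2.86139458e-03] [ 3.57537903 -2.67287952  5.6652084 ] 0.0015200327366833425
```

View pics/w23_v.png

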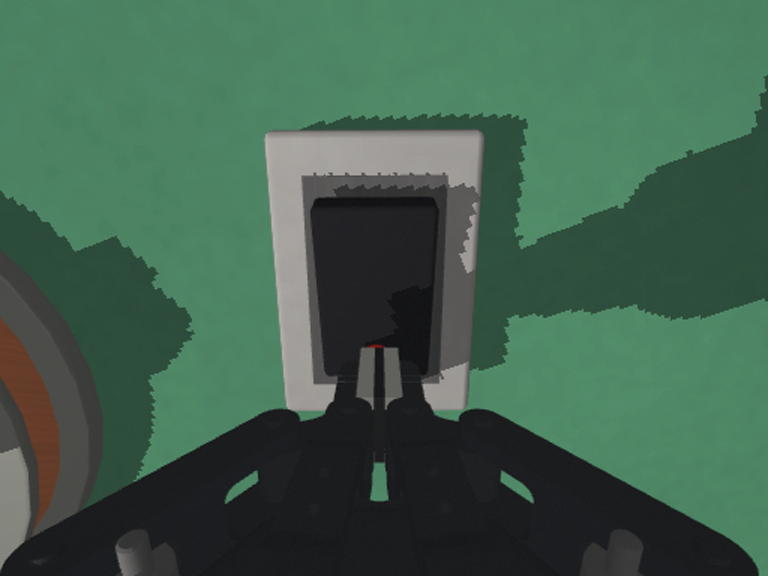

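Request:
send_rows:
  rows:
    - [0, 0, -0.006, 0]
    - [0, 0, -0.012, 0]
    - [0, 0, -0.012, 0]

```text
time: 25.85
eef_pos: [0.652, 0.2616, 0.0556]
tcp_rot: [0.2, 0.98, 0.0, 0.003]
contact_force: [-2.3, -4.9, 15.8]
opening: -0.001
```

Request:
send_rows:
  rows:
    - [0, 0, 0.05, 0]
    - [0, 0, 0.2, 0]
    - [0, 0, 0.35, 0]
    - [0, 0, 0.5, 0]
    - [0, 0, 0.5, 0]

```text
time: 26.48
eef_pos: [0.651, 0.2633, 0.2054]
tcp_rot: [0.2, 0.98, 0.002, 0.003]
contact_force: [0.4, 0.5, -0.1]
opening: 0.002
```

```bash
python3 -c "
from h import *
wsnap('w24'); crop('w24',180,120,160,140,4.2,'w24a')
im=snap('scene','s24.png');im=snap('top','t24.png')
crop('t24',110,110,200,140,4,'t24a')
s=monitor.get_state();print(s['time'],s['eef_pos'],s['tcp_rot'],s['contact_force'],s['opening'])"
```

```text
26.625 [0.64785611 0.26219838 0.1979146 ] [ 2.00124788e-01  9.79768131e-01 -6.81345676e-04 -2.00360794e-03] [-0.41563002  0.41891901 -0.62395904] -0.0010967976109746169
```

View pics/w24_v.png

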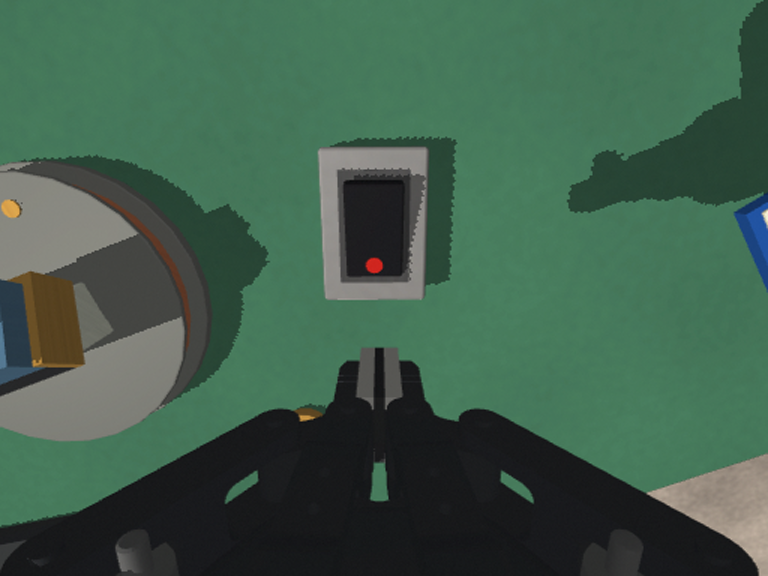

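View pics/s24.png

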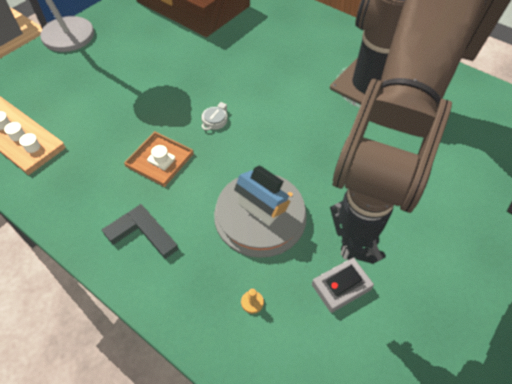

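View pics/t24a.png

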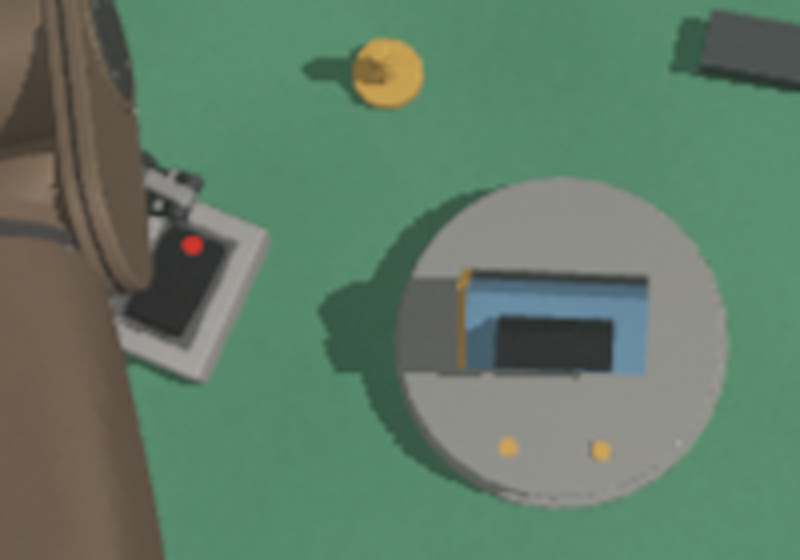

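```bash
python3 - <<'E'
from h import *
W=wcal('w24')
m=[[-.055,-.038,.03],[-.055,.038,.03],[.055,.038,.03],[.055,-.038,.03]]
v,r=fit([(W,m,np.array([(319,150),(427,149),(425,299),(325,299)])/1.5)],[.6233,.274,-.4]);print(v,r.round(1).tolist())
for z in (.039,.044,.049):
    q=ray(W,np.array((374,265))/1.5,z); print(z, R.from_euler('z',-v[2]).apply(q-[v[0],v[1],0])[:2].round(4))
s=monitor.get_state();print(s['time'],s['dq'].round(3),s['contact_force'].round(2))
workorder.sign_off()
E
```

```text
[ 0.62560168  0.27277601 -0.3939609 ] [[-1.6, -0.9], [1.6, -1.0], [0.4, 2.0], [-0.4, 2.8]]
0.039 [ 0.0237 -0.0003]
0.044 [ 0.0225 -0.0003]
0.049 [ 0.0212 -0.0002]
26.625 [-0.002  0.019  0.017 -0.003 -0.001  0.001] [-0.42  0.42 -0.62]
the job is handed in; nothing more can be done
```

I finished the job in the order you asked and handed it in at about 26.6 s of the 66 s allowed.

- **Blank:** it stands upright in the tray. I set it down still tilted, pressed, and let it tip flat as the gripper opened.
- **Block:** I laid it on the granite overlapping a bit over half, slid it lightly pressed to the ledge and end stop, then let go. The first attempt to lay it flat did not turn it: it pressed at about 29 N without rotating. I lifted it and rolled it over the granite's upper edge instead. The final picture's fit to the home pose agrees with the bare granite measured earlier to about 0.2 mm. I could not see the ledge gap directly; just before release I felt about 9 N against the ledge and 4 N against the stop.
- **Rocker:** the red-dotted end is fully down. At the bottom it gave only 0.4 mm more under an extra 10 N or so, and the dot's position in the picture fits the "on" height of 39 mm. That box fit is rough, with residuals up to 2.8 pixels.
- **Bystanders:** the compass, screw and granite square look unmoved in the last pictures. The arm was clear of everything at hand-in.

The highest force reading I saw was about 29 N, during that first attempt, under the 40 N and 120 N limits.

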